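Load dive cylinders into the charging rack and shut its gate

TASK

Wind the charging rack's handwheel until its gate is fully open, then slide every small gas cylinder on the bench, standing upright, through the gate end and along the lane beneath the slotted plate, so that all stand wholly inside the rack. Then wind the handwheel the other way until the gate is fully shut against its stop, and let go. Leave the wrench, the grease jar and the mouthpiece where they are.

Things in the scene. Friction and masses are not known exactly. Their poses are not given: they have to be found in the camera images.
- rack: Fixed rack, x away from the robot. Origin on the bench top, mid-mouth of its lane. The lane runs along -y on the bench, 76 mm wide between side rails (x -38 to 38), 272 mm long to the end wall: room for four cylinders in a row. Entry only at the mouth, from +y. A grey gearbox column 70 mm square, 122 mm high, is at x -140, y -47 mm; its gate guide reaches y 26, 82 mm high.
- plate_mid (a point): Centre of the retaining plate's top face, 106 mm above the bench, at x 0, y -136 mm in the rack; axes as the rack's. The 6 mm plate covers the whole lane, underside 100 mm above the bench, with a slot 40 mm wide along the lane's middle, open at the mouth, through which the cylinders' valves stand up.
- gate_stop (a point): Face of the dark stop block that the gate's nose touches when shut, 48 mm above the bench, at x 36, y 11 mm in the rack. The block stands beside the mouth: x 36 to 52 mm, y -6 to 28 mm, 75 mm high.
- gate (a joint): Flat steel gate bar crossing just outside the lane's mouth (rack y 4 to 16 mm, 20 to 70 mm high), sliding along the rack's x. Value in m: 0 = fully shut, nose on the stop block; 0.080 = fully open, clear of the mouth, drawn back to -x (its tail then at x -230 mm). Moved only by the handwheel, 25 mm a turn; stays where it is left.
- handwheel (a joint): Handwheel lying level on the gearbox, upright axis. Value in rad: 0 = gate shut; grows counter-clockwise seen from above, which opens the gate; 20.1 = fully open (3.2 turns). Hard stops at both ends. Takes about 3 N at the crank grip; stays where it is left.
- wheel_axis (a point): Point on the handwheel's axis at the top of the wheel (108 mm diameter), 146 mm above the bench, at x -140, y -47 mm in the rack. Its axes turn with the wheel: the crank grip lies 45 mm from it along its -x axis, so at joint value q the grip's direction is the rack's -x turned counter-clockwise by q.
- crank (a point): Point on the crank grip's axis, 190 mm above the bench. The grip is an upright black round handle, 20 mm diameter, from 148 to 206 mm above the bench, 45 mm off the wheel's axis; it spins freely on its own pin, so it can be carried round the circle without turning the hand.
- cylinder1: Small grey metal dive gas cylinder standing upright, hard black plastic foot that slides easily, about 0.6 kg: body 64 mm diameter up to 85 mm, shoulder up to 96 mm, then a round valve 26 mm diameter up to 165 mm (small brass port at 115 mm). Origin: centre of its underside, z up its axis; its turn about z does not matter. May be absent.
- cylinder2: Small grey metal dive gas cylinder standing upright, hard black plastic foot that slides easily, about 0.6 kg: body 64 mm diameter up to 85 mm, shoulder up to 96 mm, then a round valve 26 mm diameter up to 165 mm (small brass port at 115 mm). Origin: centre of its underside, z up its axis; its turn about z does not matter. May be absent.
- cylinder3: Small grey metal dive gas cylinder standing upright, hard black plastic foot that slides easily, about 0.6 kg: body 64 mm diameter up to 85 mm, shoulder up to 96 mm, then a round valve 26 mm diameter up to 165 mm (small brass port at 115 mm). Origin: centre of its underside, z up its axis; its turn about z does not matter. May be absent.
- cylinder4: Small grey metal dive gas cylinder standing upright, hard black plastic foot that slides easily, about 0.6 kg: body 64 mm diameter up to 85 mm, shoulder up to 96 mm, then a round valve 26 mm diameter up to 165 mm (small brass port at 115 mm). Origin: centre of its underside, z up its axis; its turn about z does not matter. May be absent.
- wrench: Bystander: steel wrench 200 mm long lying flat, origin under its middle.
- grease_jar: Bystander: white plastic jar 60 mm diameter, 75 mm high, black lid; origin centre of its underside.
- mouthpiece: Bystander: black regulator mouthpiece, 72 mm disc 34 mm high with a yellow cover; origin centre of its underside.

How it is judged:
On the way, in this order (a step that is already met when the one before it is completed fails the run):
1. the gate is wound fully open (value of joint gate above 0.075 m), for 0.2 s.
2. every cylinder stands in the lane with the gate still open (y of cylinder1 in the frame of rack between -0.26 and -0.028 m and x of cylinder1 in the frame of rack between -0.012 and 0.012 m and height (world z) of each of cylinder1, cylinder2, cylinder3, cylinder4 below 0.012 m and angle between each of cylinder1, cylinder2, cylinder3, cylinder4's own z axis and vertical below 0.2 rad and y of cylinder2 in the frame of rack between -0.26 and -0.028 m and x of cylinder2 in the frame of rack between -0.012 and 0.012 m and y of cylinder3 in the frame of rack between -0.26 and -0.028 m and x of cylinder3 in the frame of rack between -0.012 and 0.012 m and y of cylinder4 in the frame of rack between -0.26 and -0.028 m and x of cylinder4 in the frame of rack between -0.012 and 0.012 m and value of joint gate above 0.07 m), for 0.3 s.
3. the gate is wound fully shut (value of joint gate below 0.003 m), for 0.2 s.
At the end, for the whole second after the job is handed in: Every cylinder present stands upright (within 0.2 rad) on the bench inside the lane (centre at least 28 mm in from the mouth, within 12 mm of the lane's middle line), and the gate is shut to within 3 mm of its stop (y of cylinder1 in the frame of rack between -0.26 and -0.028 m and x of cylinder1 in the frame of rack between -0.012 and 0.012 m and height (world z) of each of cylinder1, cylinder2, cylinder3, cylinder4 below 0.012 m and angle between each of cylinder1, cylinder2, cylinder3, cylinder4's own z axis and vertical below 0.2 rad and y of cylinder2 in the frame of rack between -0.26 and -0.028 m and x of cylinder2 in the frame of rack between -0.012 and 0.012 m and y of cylinder3 in the frame of rack between -0.26 and -0.028 m and x of cylinder3 in the frame of rack between -0.012 and 0.012 m and y of cylinder4 in the frame of rack between -0.26 and -0.028 m and x of cylinder4 in the frame of rack between -0.012 and 0.012 m and value of joint gate below 0.003 m); the robot touches nothing.
It fails at once if the wrench is shifted by more than 30 mm (distance of wrench from where it was at the start of the episode above 0.03 m).
It fails at once if the jar is shifted by more than 30 mm (distance of grease_jar from where it was at the start of the episode above 0.03 m).
It fails at once if the mouthpiece is shifted by more than 30 mm (distance of mouthpiece from where it was at the start of the episode above 0.03 m).
Of cylinder1, cylinder2, cylinder3, cylinder4 only 2 to 4 are there at a start; the rules pass over those that are not, and their reading is None.
At some moment in a run one of cylinder1, cylinder2, cylinder3, cylinder4 may be knocked a few centimetres aside while the robot is not near it.
It also fails if it takes over 208 s, if anything falls off the work surface, if the arm or the gripper's body presses on something with over 40 N, if the wrist force passes 120 N, or if a joint passes its speed limit or range.

ROBOT

A 6-joint arm with a two-finger parallel gripper is mounted at the origin on the work surface. World frame = base frame: x ahead of the robot, y to its left, z up, the work surface at z = 0. Lengths are in m, angles in rad, forces in N, time in s.
With the tool pointing down it reaches from about 0.425 to 0.95 m from the base axis. Payload 14.7 kg.
Tool frame: the origin (TCP) lies midway between the tips of the shut fingers; the grasp point (between the pads) lies 19 mm behind it; z points along the fingers, y is the line along which they close (so a half turn about z gives the same grasp; the last joint's range is limited). The gripper opens to 85 mm and grips with 20 to 120 N. Pads are 22 mm wide; open, the fingers measure 114 mm over their backs; the gripper's body (76 mm by 85 mm) begins 54 mm behind the grasp point. The pads swing forward as they close: fully open they stand 13 mm farther back than shut.
Start: joints at [1.166, 0.48, 1.596, -0, 1.065, -0.047], TCP at [0.228, 0.609, 0.231] pointing down, gripper open.
Joint ranges: [-2.75, 2.75], [-0.82, 2.05], [0.23, 2.67], [-1.56, 4.7], [0.09, 2.69], [-2.92, 2.92]. Speed limits (rad/s): [1.89, 1.89, 2.39, 3.01, 3.01, 3.01].

INTERFACE

Orientations are given as a unit quaternion [x, y, z, w].
In Python, from bench import * gives the robot as it stands.
- The arm moves only by the tool move_arm, never from a script. Its argument "rows" is a list that holds one entry, the list of rows, each a list of 7 numbers: the shift along the tool's x, y, z in cm, then the turn, a rotation vector about the tool's x, y, z in rad, then the finger opening in cm, from 0 to 8.54. In form: [[[dx, dy, dz, wx, wy, wz, grip], ...]]. A call has 1 to 8 rows; each row shifts and turns the commanded pose from where the row before left it, along the tool's axes as they then stand; what a row does not reach is not made up. A row lasts 1/12 s, in which the tool goes at most 41.7 mm and 7.16 degrees, less where a joint would pass 70% of its speed; a pose out of reach is approached as far as the arm can. A call with a gripper value outside its range is refused whole. The fingers move at their own pace and stop on an object; "grip_force" is the grip in N (left out, the last holds). Time passes only in rows, so rows that do not move let the fingers close. It gives the time, the measured TCP pose, the force, the opening and the grip force at its end, in the units of the state.
- observe(): the state, without advancing time (a new reading comes with each control period).
- capture(name): name is "side" or "top"; returns (picture, depth): 480x640x3 uint8, blue, green, red; 480x640 float32, m along the optical axis (not along the pixel's ray), 0 where there is no reading.
- get_calibration(name): a dict with "K" (3x3 intrinsics, pixels), "R" (3x3) and "t" (3): a world point X has camera coordinates R X + t. Camera axes: x right, y down, z forward; pixel columns grow to the right and rows downward; lengths in m; the calibration is good to about 2 mm. A picture is of the moment at which its call begins. get_calibration takes no time and is no camera call.
- finish_job(): hands the job in; it is judged then, once.
The state is a dict: "time": time; "joint_pos": joint angles; "joint_velocities": joint speeds; "tau": joint torques, N m; "eef_pos": TCP position; "ee_rot": TCP orientation; "ft_force": force on the tool from outside, world axes, zero at the start; "ft_torque": the same for the moment, N m; "finger_gap": finger opening in m; "grip_force": force on a finger pad.
Only numpy, scipy, OpenCV 4.12 (cv2) and the standard library are available. Lean on these libraries where they do the work, as an engineer would, in place of code of your own. Each camera call takes 0.05 s, during which the arm holds its last target. There are 200 camera calls.

## Working session

There is one attempt and no reset: what is moved stays moved. The work goes in short steps, Python scripts to look and compute and a tool call to move; the robot and the scene stay as the last step left them, time stands still between calls to the robot, and variables do not carry over. Pictures are saved under pics/ and viewed, at most 14 in all, crops included, and the job is handed in when it is done.

Besides the shell and the picture viewer there is one more tool, called after "Call:" as name(argument=value, ...) on one line, values as JSON. move_arm: Moves the arm, as the interface text tells. Its arguments: {"type":"object","properties":{"rows":{"type":"array","items":{"type":"array","items":{"type":"array","items":{"type":"number"}}}},"grip_force":{"type":"number"}},"required":["rows"]}

```bash
mkdir -p pics; ls
python3 - <<'E'
from bench import *
import cv2,numpy as np
s=observe();print({k:np.round(v,3).tolist() for k,v in s.items()})
for n in("side","top"):
    im,d=capture(n);cv2.imwrite(f"pics/{n}0.png",im);np.save(f"{n}0.npy",d)
    c=get_calibration(n);print(n,np.round(c["K"],1).tolist(),np.round(c["R"],3).tolist(),np.round(c["t"],3).tolist())
E
```

```text
pics
{'time': 0.0, 'joint_pos': [1.166, 0.481, 1.597, -0.0, 1.065, -0.047], 'joint_velocities': [-0.0, -0.001, 0.001, -0.001, -0.001, 0.001], 'tau': [0.007, -95.067, -43.018, 0.0, 0.012, 0.0], 'eef_pos': [0.227, 0.608, 0.231], 'ee_rot': [0.178, 0.984, -0.001, -0.0], 'ft_force': [0.228, -0.479, -0.33], 'ft_torque': [-0.004, -0.02, 0.008], 'grip_force': 0.0, 'finger_gap': 0.085}
side [[591.5, 0.0, 323.1], [0.0, 591.5, 239.3], [0.0, 0.0, 1.0]] [[0.959, -0.284, 0.012], [-0.201, -0.709, -0.676], [0.201, 0.646, -0.737]] [-0.465, 0.138, 1.594]
top [[541.0, 0.0, 308.4], [0.0, 541.0, 246.4], [0.0, 0.0, 1.0]] [[-0.022, -1.0, 0.014], [-0.992, 0.02, -0.122], [0.122, -0.017, -0.992]] [-0.039, 0.489, 1.521]
```

View pics/top0.png

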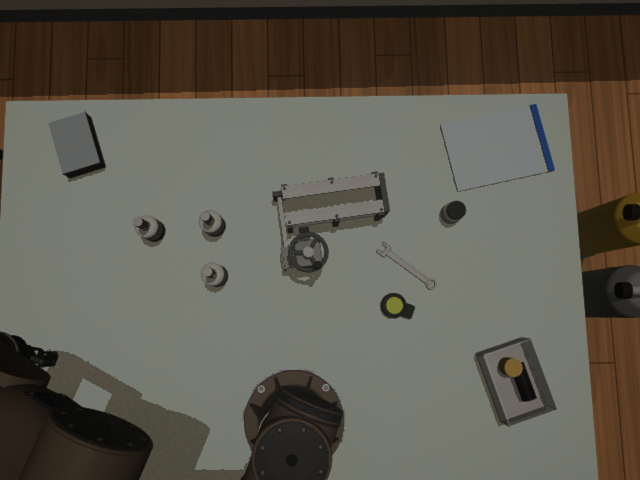

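View pics/side0.png

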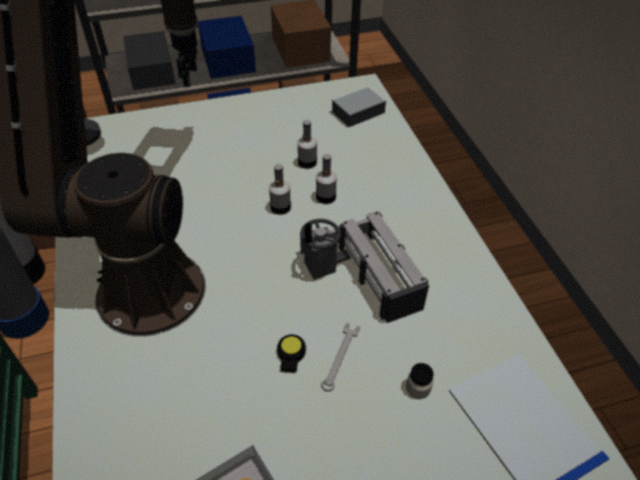

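Top view: three cylinders near (150,229), (212,223) and (214,275). The rack plate spans about (283,187) to (385,214), with the handwheel at (308,252). I'll enlarge it to measure.

```bash
cat > h.py <<'E'
import numpy as np,cv2
from bench import *
def ray(n,uv,z):
    c=get_calibration(n);K,R,t=[np.array(c[k],float) for k in"KRt"]
    o=-R.T@t;d=R.T@np.linalg.solve(K,[uv[0],uv[1],1.]);return o+d*(z-o[2])/d[2]
def proj(n,X):
    c=get_calibration(n);p=np.array(c["K"])@(np.array(c["R"])@np.array(X)+c["t"]);return p[:2]/p[2]
def cloud(n,d):
    c=get_calibration(n);K,R,t=[np.array(c[k],float) for k in"KRt"]
    v,u=np.mgrid[0:480,0:640];P=np.stack([(u-K[0,2])/K[0,0]*d,(v-K[1,2])/K[1,1]*d,d],-1)
    X=(P-t)@R;X[d==0]=np.nan;return X
E
python3 - <<'E'
from h import *
im=cv2.imread("pics/top0.png");c=im[160:290,255:405];cv2.imwrite("pics/c1.png",cv2.convertScaleAbs(cv2.resize(c,None,fx=5,fy=4.6,interpolation=cv2.INTER_CUBIC),alpha=1.5))
X=cloud("top",np.load("top0.npy"));z=X[...,2]
m=(X[...,0]>.3)&(X[...,0]<.95)&(abs(X[...,1])<.5)
for lo,hi in((.02,.08),(.1,.113),(.13,.16),(.155,.175),(.18,.22)):
    k=(m&(z>lo)&(z<hi)).astype(np.uint8)
    n,l,st,ce=cv2.connectedComponentsWithStats(k)
    for i in range(1,n):
        if st[i,4]>12: print(lo,hi,st[i],np.round(ce[i],1),np.round(np.nanmean(X[l==i],0),3))
E
```

```text
0.02 0.08 [375 186   6  14  52] [377.7 192.5] [ 0.638 -0.251  0.052]
0.02 0.08 [272 190  17  57 303] [281.  215.7] [0.572 0.027 0.069]
0.02 0.08 [441 201  25  23 400] [453.2 211.7] [ 0.575 -0.461  0.063]
0.02 0.08 [340 213  48   8 134] [363.9 216.6] [ 0.57 -0.21  0.04]
0.02 0.08 [206 217  19  19 100] [217.9 229.3] [0.54  0.207 0.049]
0.02 0.08 [144 219  20  22 147] [156.9 232.2] [0.535 0.379 0.05 ]
0.02 0.08 [293 219  47  15 184] [313. 225.] [ 0.549 -0.064  0.034]
0.02 0.08 [288 229   5   4  16] [289.9 230.1] [0.534 0.003 0.049]
0.02 0.08 [300 237  11   4  32] [304.8 238.5] [ 0.512 -0.039  0.026]
0.02 0.08 [281 248   9  23  44] [283.5 260.4] [0.445 0.022 0.073]
0.02 0.08 [213 265  15  22  77] [222.3 277.9] [0.402 0.195 0.049]
0.02 0.08 [381 293  34  19 421] [395.1 303. ] [ 0.322 -0.291  0.031]
0.1 0.113 [ 281  172  109   56 2623] [336.5 198.6] [ 0.61  -0.128  0.106]
0.1 0.113 [144 219   8  10  19] [147.8 224.1] [0.55  0.389 0.105]
0.13 0.16 [203 215   9   8  26] [208.2 219.7] [0.551 0.218 0.146]
0.13 0.16 [138 217   9  12  37] [142.6 223.6] [0.544 0.391 0.146]
0.13 0.16 [288 232  41  41 661] [307.5 250.9] [ 0.462 -0.044  0.145]
0.13 0.16 [209 269   6   9  16] [212.1 273.8] [0.407 0.208 0.142]
0.155 0.175 [200 211  11  10  80] [204.8 215.8] [0.558 0.224 0.165]
0.155 0.175 [133 217  11  10  84] [138.  221.4] [0.547 0.399 0.163]
0.155 0.175 [203 267  10  10  83] [207.4 271.6] [0.411 0.217 0.165]
0.18 0.22 [314 261   8   8  53] [317.3 264.6] [ 0.42  -0.068  0.205]
```

View pics/c1.png

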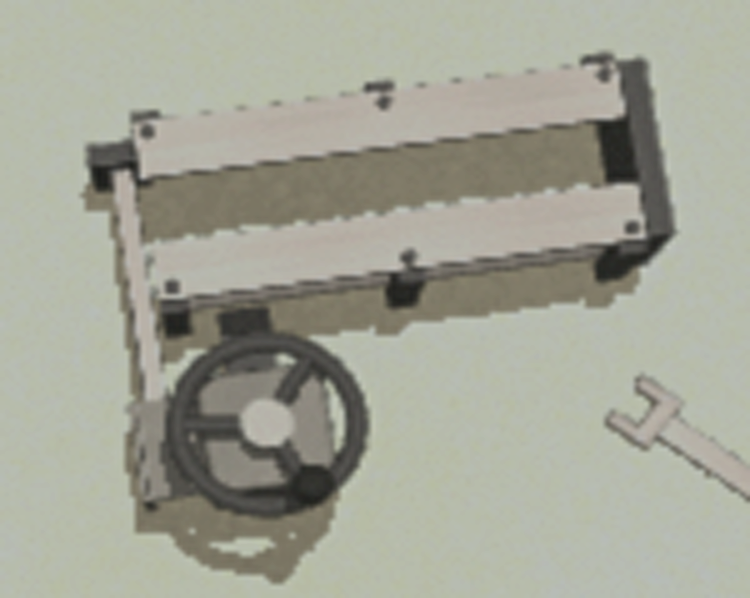

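Gate bar's nose sits at the stop block (about (275,195) in the full image), so it is shut or nearly so, and the crank grip is at (317,264). Next is the rack pose.

```bash
cat >> h.py <<'E'
from scipy.spatial.transform import Rotation as Ro
def rackpose(d):
    X=cloud("top",d);m=(abs(X[...,2]-.106)<.006)&(X[...,0]>.5)&(X[...,0]<.72)&(X[...,1]<.06)&(X[...,1]>-.3)
    m=cv2.morphologyEx(m.astype(np.uint8),cv2.MORPH_OPEN,np.ones((3,3)))>0
    v,u=np.nonzero(m);P=np.array([ray("top",p,.106)[:2] for p in zip(u,v)])
    (c,wh,a)=cv2.minAreaRect((P*1000).astype(np.float32));return np.array(c)/1000,wh,a
def plan(pos,R,n,pose=None):
    """rows from measured pose to target, n equal steps"""
    s=observe();p=np.array(s["eef_pos"]);R0=Ro.from_quat(s["ee_rot"])
    if pose: p,R0=np.array(pose[0]),pose[1]
    w=(R0.inv()*R).as_rotvec()/n;st=(np.array(pos)-p)/n
    out=[]
    for i in range(n):
        Ri=R0*Ro.from_rotvec(w*i);out.append(list(np.round(Ri.inv().apply(st)*100,2))+list(np.round(w,3)))
    return [[float(x)+0 for x in r] for r in out]
def down(yaw,tilt=0): # yaw = world angle of tool y axis ; tilt>0: fingers toward -x when yaw=90deg
    y=np.array([np.cos(yaw),np.sin(yaw),0]);z=np.array([0,0,-1.]);x=np.cross(y,z)
    return Ro.from_matrix(np.c_[x,y,z])*Ro.from_rotvec([0,tilt,0])
E
python3 - <<'E'
from h import *
d=np.load("top0.npy");c,wh,a=rackpose(d);print(c,wh,a)
for t in (a,a-90): print(t)
th=np.radians(a if abs(a)<45 else a-90)
Rk=np.array([[np.cos(th),-np.sin(th)],[np.sin(th),np.cos(th)]])
o=c-Rk@[0,-.136];print("th",th,"origin",o)
print("axis",o+Rk@[-.14,-.047],"stop",o+Rk@[.036,.011])
im=cv2.imread("pics/top0.png")
for uv,z in(((204.8,215.8),.165),((138,221.4),.165),((207.4,271.6),.165),((317.3,264.6),.206),((307.5,250.9),.146)): print(uv,ray("top",uv,z).round(4))
X=cloud("top",d)
s=observe();f=ray
for uv in((317.3,264.6),):
  g=ray("top",uv,.206)[:2]-(o+Rk@[-.14,-.047]);print(np.hypot(*g),np.degrees(np.arctan2(g[1],g[0])-th)-180)
# wheel min circle
m=(abs(X[...,2]-.146)<.008)&(abs(X[...,0]-.46)<.08)&(abs(X[...,1]+.04)<.08);v,u=np.nonzero(m)
P=np.array([ray("top",p,.144)[:2] for p in zip(u,v)]);print(cv2.minEnclosingCircle((P*1000).astype(np.float32)))
E
```

```text
[ 0.60937848 -0.12498347] (113.44841003417969, 287.19354248046875) 7.01520299911499
7.01520299911499
-82.98479700088501
th 0.12243839003033744 origin [0.59276843 0.0099984 ]
axis [ 0.45955674 -0.05374833] stop [0.62715547 0.02531283]
(204.8, 215.8) [0.5583 0.2236 0.165 ]
(138, 221.4) [0.5467 0.398  0.165 ]
(207.4, 271.6) [0.4113 0.2166 0.165 ]
(317.3, 264.6) [ 0.4201 -0.0676  0.206 ]
(307.5, 250.9) [ 0.4623 -0.0445  0.146 ]
0.04183955075756179 -347.62756726167765
((460.0025329589844, -45.789283752441406), 53.51694107055664)
```

Run:
```python
from h import *
pi=np.pi
A=([.5,.25,.25],down(pi/2));B=([.416,-.068,.25],down(pi/2,.2));C=([.416,-.068,.169],down(pi/2,.2))
for r in plan(*A,16):print(r)
print()
for r in plan(*B,16,A):print(r)
print()
for r in plan(*C,6,B):print(r)
```

```text
[-2.38, -1.5, -0.12, 0.0, 0.0, -0.022]
[-2.35, -1.56, -0.12, 0.0, 0.0, -0.022]
[-2.31, -1.61, -0.12, 0.0, 0.0, -0.022]
[-2.27, -1.66, -0.12, 0.0, 0.0, -0.022]
[-2.24, -1.71, -0.12, 0.0, 0.0, -0.022]
[-2.2, -1.76, -0.12, 0.0, 0.0, -0.022]
[-2.16, -1.81, -0.12, 0.0, 0.0, -0.022]
[-2.12, -1.85, -0.12, 0.0, 0.0, -0.022]
[-2.07, -1.9, -0.12, 0.0, 0.0, -0.022]
[-2.03, -1.95, -0.12, 0.0, 0.0, -0.022]
[-1.99, -1.99, -0.12, 0.0, 0.0, -0.022]
[-1.94, -2.04, -0.12, 0.0, 0.0, -0.022]
[-1.9, -2.08, -0.12, 0.0, 0.0, -0.022]
[-1.85, -2.12, -0.12, 0.0, 0.0, -0.022]
[-1.8, -2.16, -0.12, 0.0, 0.0, -0.022]
[-1.75, -2.2, -0.12, 0.0, 0.0, -0.022]

[0.52, -1.99, 0.0, 0.0, 0.013, 0.0]
[0.52, -1.99, 0.01, 0.0, 0.013, 0.0]
[0.52, -1.99, 0.01, 0.0, 0.013, 0.0]
[0.52, -1.99, 0.02, 0.0, 0.013, 0.0]
[0.52, -1.99, 0.03, 0.0, 0.013, 0.0]
[0.52, -1.99, 0.03, 0.0, 0.013, 0.0]
[0.52, -1.99, 0.04, 0.0, 0.013, 0.0]
[0.52, -1.99, 0.05, 0.0, 0.013, 0.0]
[0.52, -1.99, 0.05, 0.0, 0.013, 0.0]
[0.52, -1.99, 0.06, 0.0, 0.013, 0.0]
[0.52, -1.99, 0.07, 0.0, 0.013, 0.0]
[0.52, -1.99, 0.07, 0.0, 0.013, 0.0]
[0.52, -1.99, 0.08, 0.0, 0.013, 0.0]
[0.52, -1.99, 0.08, 0.0, 0.013, 0.0]
[0.52, -1.99, 0.09, 0.0, 0.013, 0.0]
[0.52, -1.99, 0.1, 0.0, 0.013, 0.0]

[-0.27, 0.0, 1.32, 0.0, 0.0, 0.0]
[-0.27, 0.0, 1.32, 0.0, 0.0, 0.0]
[-0.27, 0.0, 1.32, 0.0, 0.0, 0.0]
[-0.27, 0.0, 1.32, 0.0, 0.0, 0.0]
[-0.27, 0.0, 1.32, 0.0, 0.0, 0.0]
[-0.27, 0.0, 1.32, 0.0, 0.0, 0.0]
```

Call:
move_arm(rows=[[[-2.3,-1.6,-0.12,0,0,-0.022,8],[-2.3,-1.6,-0.12,0,0,-0.022,8],[-2.3,-1.6,-0.12,0,0,-0.022,8],[-2.3,-1.7,-0.12,0,0,-0.022,8],[-2.2,-1.7,-0.12,0,0,-0.022,8],[-2.2,-1.8,-0.12,0,0,-0.022,8],[-2.2,-1.8,-0.12,0,0,-0.022,8],[-2.1,-1.8,-0.12,0,0,-0.022,8]]])

```text
time: 0.77
eef_pos: [0.3625, 0.4271, 0.2408]
ee_rot: [0.09, 0.996, -0.0, -0.0]
ft_force: [1.3, 0.3, -0.2]
finger_gap: 0.08
grip_force: 0.0
```

Call:
move_arm(rows=[[[-2.1,-1.9,-0.12,0,0,-0.022,8],[-2.0,-1.9,-0.12,0,0,-0.022,8],[-2.0,-2.0,-0.12,0,0,-0.022,8],[-1.9,-2.0,-0.12,0,0,-0.022,8],[-1.9,-2.1,-0.12,0,0,-0.022,8],[-1.9,-2.1,-0.12,0,0,-0.022,8],[-1.8,-2.2,-0.12,0,0,-0.022,8],[-1.8,-2.2,-0.12,0,0,-0.022,8]]])

```text
time: 1.43
eef_pos: [0.4986, 0.2477, 0.2504]
ee_rot: [0.002, 1.0, -0.0, -0.0]
ft_force: [-0.1, 1.1, 0.1]
finger_gap: 0.0802
grip_force: 0.0
```

Call:
move_arm(rows=[[[0.52,-2,0,0,0.0125,0,8],[0.52,-2,0,0,0.0125,0,8],[0.52,-2,0,0,0.0125,0,8],[0.52,-2,0,0,0.0125,0,8],[0.52,-2,0,0,0.0125,0,8],[0.52,-2,0,0,0.0125,0,8],[0.52,-2,0,0,0.0125,0,8],[0.52,-2,0,0,0.0125,0,8]]])

```text
time: 2.1
eef_pos: [0.4552, 0.0884, 0.2522]
ee_rot: [0.003, 0.999, 0.0, -0.05]
ft_force: [0.7, -0.0, -0.1]
finger_gap: 0.0803
grip_force: 0.0
```

Call:
move_arm(rows=[[[0.52,-2,0.1,0,0.0125,0,8],[0.52,-2,0.1,0,0.0125,0,8],[0.52,-2,0.1,0,0.0125,0,8],[0.52,-2,0.1,0,0.0125,0,8],[0.52,-2,0.1,0,0.0125,0,8],[0.52,-2,0.1,0,0.0125,0,8],[0.52,-2,0.1,0,0.0125,0,8],[0.52,-2,0.1,0,0.0125,0,8]]])

```text
time: 2.77
eef_pos: [0.412, -0.0713, 0.2502]
ee_rot: [0.003, 0.995, 0.0, -0.1]
ft_force: [1.3, -0.1, 0.7]
finger_gap: 0.0801
grip_force: 0.0
```

Run:
```python
from h import *
s=observe();print(s["time"],np.round(s["eef_pos"],4),np.round(s["joint_pos"],3))
T=down(np.pi/2,.2)
for r in plan([.416,-.068,.169],T,8):print(r)
```

```text
2.7667 [ 0.412  -0.0713  0.2502] [-0.208  0.245  1.937 -0.044  1.156 -1.752]
[-0.25, 0.04, 0.99, 0.0, 0.0, -0.001]
[-0.25, 0.04, 0.99, 0.0, 0.0, -0.001]
[-0.25, 0.04, 0.99, 0.0, 0.0, -0.001]
[-0.25, 0.04, 0.99, 0.0, 0.0, -0.001]
[-0.25, 0.04, 0.99, 0.0, 0.0, -0.001]
[-0.25, 0.04, 0.99, 0.0, 0.0, -0.001]
[-0.25, 0.04, 0.99, 0.0, 0.0, -0.001]
[-0.25, 0.04, 0.99, 0.0, 0.0, -0.001]
```

Call:
move_arm(rows=[[[-0.25,0.04,1,0,0,0,8],[-0.25,0.04,1,0,0,0,8],[-0.25,0.04,1,0,0,0,8],[-0.25,0.04,1,0,0,0,8],[-0.25,0.04,1,0,0,0,8],[-0.25,0.04,1,0,0,0,8],[-0.25,0.04,1,0,0,0,8],[-0.25,0.04,1,0,0,0,8]]])

```text
time: 3.43
eef_pos: [0.4162, -0.067, 0.1668]
ee_rot: [0.003, 0.995, 0.0, -0.1]
ft_force: [0.3, 0.5, 0.1]
finger_gap: 0.0803
grip_force: 0.0
```

Call:
move_arm(rows=[[[0,0,0,0,0,0,1.5],[0,0,0,0,0,0,1.5],[0,0,0,0,0,0,1.5],[0,0,0,0,0,0,1.5],[0,0,0,0,0,0,1.5],[0,0,0,0,0,0,1.5],[0,0,0,0,0,0,1.5],[0,0,0,0,0,0,1.5]]], grip_force=40)

```text
time: 4.1
eef_pos: [0.4164, -0.0675, 0.1686]
ee_rot: [0.003, 0.995, 0.0, -0.099]
ft_force: [-2.9, -1.1, 6.6]
finger_gap: 0.0192
grip_force: 38.8
```

Run:
```python
from h import *
s=observe();p=np.array(s["eef_pos"]);print(s["time"],p.round(4),s["finger_gap"],s["grip_force"],np.round(s["ft_force"],1))
R=Ro.from_quat(s["ee_rot"]);G=p-.019*R.as_matrix()[:,2];C=np.array([.4595,-.046]);g=G[:2]-C
a0=np.arctan2(g[1],g[0]);print("grip",G.round(4),np.hypot(*g),np.degrees(a0))
a0=a0 # keep 15deg steps from here
T=down(np.pi/2,.2)
P=[np.array([.045*np.cos(a0+k*np.pi/12),.045*np.sin(a0+k*np.pi/12),0]) for k in range(25)]
for k in range(24):print(np.round(T.inv().apply(P[k+1]-P[k])*100,2).tolist())
```

```text
4.1 [ 0.4164 -0.0675  0.1686] 0.019180286838136853 38.80975127220154 [-2.9 -1.1  6.6]
grip [ 0.4201 -0.0675  0.1872] 0.044847502731878264 -151.34082647673296
[-0.68, -0.95, -0.14]
[-0.9, -0.74, -0.18]
[-1.05, -0.47, -0.21]
[-1.14, -0.18, -0.23]
[-1.14, 0.13, -0.23]
[-1.07, 0.42, -0.22]
[-0.93, 0.69, -0.19]
[-0.72, 0.91, -0.15]
[-0.47, 1.07, -0.09]
[-0.18, 1.16, -0.04]
[0.12, 1.17, 0.03]
[0.42, 1.1, 0.08]
[0.68, 0.95, 0.14]
[0.9, 0.74, 0.18]
[1.05, 0.47, 0.21]
[1.14, 0.18, 0.23]
[1.14, -0.13, 0.23]
[1.07, -0.42, 0.22]
[0.93, -0.69, 0.19]
[0.72, -0.91, 0.15]
[0.47, -1.07, 0.09]
[0.18, -1.16, 0.04]
[-0.12, -1.17, -0.03]
[-0.42, -1.1, -0.08]
```

Call:
move_arm(rows=[[[-0.68,-0.95,-0.14,0,0,0,1.5],[-0.9,-0.74,-0.18,0,0,0,1.5],[-1.05,-0.47,-0.21,0,0,0,1.5],[-1.14,-0.18,-0.23,0,0,0,1.5],[-1.14,0.13,-0.23,0,0,0,1.5],[-1.07,0.42,-0.22,0,0,0,1.5],[-0.93,0.69,-0.19,0,0,0,1.5],[-0.72,0.91,-0.15,0,0,0,1.5]]])

```text
time: 4.77
eef_pos: [0.4952, -0.0703, 0.1687]
ee_rot: [0.003, 0.995, -0.0, -0.099]
ft_force: [-2.4, -2.6, 3.9]
finger_gap: 0.0189
grip_force: 39.6
```

Run:
```python
from h import *
s=observe();p=np.array(s["eef_pos"])
R=Ro.from_quat(s["ee_rot"]);G=p-.019*R.as_matrix()[:,2];g=G[:2]-[.4595,-.046];print(G.round(4),np.hypot(*g),np.degrees(np.arctan2(g[1],g[0])),np.round(s["ft_force"],1))
```

```text
[ 0.4989 -0.0703  0.1873] 0.04633836566923842 -31.644479980150777 [-2.4 -2.6  3.9]
```

Call:
move_arm(rows=[[[-0.47,1.07,-0.09,0,0,0,1.5],[-0.18,1.16,-0.04,0,0,0,1.5],[0.12,1.17,0.03,0,0,0,1.5],[0.42,1.1,0.08,0,0,0,1.5],[0.68,0.95,0.14,0,0,0,1.5],[0.9,0.74,0.18,0,0,0,1.5],[1.05,0.47,0.21,0,0,0,1.5],[1.14,0.18,0.23,0,0,0,1.5]]])

```text
time: 5.43
eef_pos: [0.4574, -0.0017, 0.1686]
ee_rot: [0.002, 0.995, -0.001, -0.099]
ft_force: [3.3, -19.7, 3.8]
finger_gap: 0.0187
grip_force: 40.1
```

Call:
move_arm(rows=[[[1.14,-0.13,0.23,0,0,0,1.5],[1.07,-0.42,0.22,0,0,0,1.5],[0.93,-0.69,0.19,0,0,0,1.5],[0.72,-0.91,0.15,0,0,0,1.5],[0.47,-1.07,0.09,0,0,0,1.5],[0.18,-1.16,0.04,0,0,0,1.5],[-0.12,-1.17,-0.03,0,0,0,1.5],[-0.42,-1.1,-0.08,0,0,0,1.5]]])

```text
time: 6.1
eef_pos: [0.4162, -0.0676, 0.1686]
ee_rot: [0.003, 0.995, 0.0, -0.1]
ft_force: [2.3, 6.1, 10.0]
finger_gap: 0.0192
grip_force: 40.8
```

Call:
move_arm(rows=[[[-0.68,-0.95,-0.14,0,0,0,1.5],[-0.9,-0.74,-0.18,0,0,0,1.5],[-1.05,-0.47,-0.21,0,0,0,1.5],[-1.14,-0.18,-0.23,0,0,0,1.5],[-1.14,0.13,-0.23,0,0,0,1.5],[-1.07,0.42,-0.22,0,0,0,1.5],[-0.93,0.69,-0.19,0,0,0,1.5],[-0.72,0.91,-0.15,0,0,0,1.5]]])

```text
time: 6.77
eef_pos: [0.4951, -0.0705, 0.1686]
ee_rot: [0.003, 0.995, -0.0, -0.099]
ft_force: [-4.5, -1.9, 8.6]
finger_gap: 0.0191
grip_force: 40.6
```

Run:
```python
from h import *
s=observe();p=np.array(s["eef_pos"])
R=Ro.from_quat(s["ee_rot"]);G=p-.019*R.as_matrix()[:,2];g=G[:2]-[.4595,-.046];print(G.round(4),np.hypot(*g),np.degrees(np.arctan2(g[1],g[0])),np.round(s["ft_force"],1))
```

```text
[ 0.4989 -0.0705  0.1872] 0.0463551256551002 -31.865222996813987 [-4.5 -1.9  8.6]
```

Tracking well, so I'm finishing turns 2 and 3 plus 45°.

Call:
move_arm(rows=[[[-0.47,1.07,-0.09,0,0,0,1.5],[-0.18,1.16,-0.04,0,0,0,1.5],[0.12,1.17,0.03,0,0,0,1.5],[0.42,1.1,0.08,0,0,0,1.5],[0.68,0.95,0.14,0,0,0,1.5],[0.9,0.74,0.18,0,0,0,1.5],[1.05,0.47,0.21,0,0,0,1.5],[1.14,0.18,0.23,0,0,0,1.5]]])

```text
time: 7.43
eef_pos: [0.4577, -0.0017, 0.1686]
ee_rot: [0.002, 0.995, -0.001, -0.099]
ft_force: [3.8, -16.8, 6.6]
finger_gap: 0.0189
grip_force: 40.8
```

Call:
move_arm(rows=[[[1.14,-0.13,0.23,0,0,0,1.5],[1.07,-0.42,0.22,0,0,0,1.5],[0.93,-0.69,0.19,0,0,0,1.5],[0.72,-0.91,0.15,0,0,0,1.5],[0.47,-1.07,0.09,0,0,0,1.5],[0.18,-1.16,0.04,0,0,0,1.5],[-0.12,-1.17,-0.03,0,0,0,1.5],[-0.42,-1.1,-0.08,0,0,0,1.5]]])

```text
time: 8.1
eef_pos: [0.4163, -0.0677, 0.1686]
ee_rot: [0.003, 0.995, 0.0, -0.1]
ft_force: [2.2, 7.6, 9.9]
finger_gap: 0.0189
grip_force: 41.1
```

Call:
move_arm(rows=[[[-0.68,-0.95,-0.14,0,0,0,1.5],[-0.9,-0.74,-0.18,0,0,0,1.5],[-1.05,-0.47,-0.21,0,0,0,1.5],[-1.14,-0.18,-0.23,0,0,0,1.5],[-1.14,0.13,-0.23,0,0,0,1.5],[-1.07,0.42,-0.22,0,0,0,1.5],[-0.93,0.69,-0.19,0,0,0,1.5],[-0.72,0.91,-0.15,0,0,0,1.5]]])

```text
time: 8.77
eef_pos: [0.4951, -0.0705, 0.1686]
ee_rot: [0.003, 0.995, -0.0, -0.099]
ft_force: [-3.5, -2.1, 8.8]
finger_gap: 0.019
grip_force: 40.8
```

Call:
move_arm(rows=[[[-0.47,1.07,-0.09,0,0,0,1.5],[-0.18,1.16,-0.04,0,0,0,1.5],[0.12,1.17,0.03,0,0,0,1.5],[0.42,1.1,0.08,0,0,0,1.5],[0.68,0.95,0.14,0,0,0,1.5],[0.9,0.74,0.18,0,0,0,1.5],[1.05,0.47,0.21,0,0,0,1.5],[1.14,0.18,0.23,0,0,0,1.5]]])

```text
time: 9.43
eef_pos: [0.4577, -0.0017, 0.1686]
ee_rot: [0.002, 0.995, -0.001, -0.099]
ft_force: [3.0, -16.6, 5.8]
finger_gap: 0.019
grip_force: 41.0
```

Call:
move_arm(rows=[[[1.14,-0.13,0.23,0,0,0,1.5],[1.07,-0.42,0.22,0,0,0,1.5],[0.93,-0.69,0.19,0,0,0,1.5],[0.72,-0.91,0.15,0,0,0,1.5],[0.47,-1.07,0.09,0,0,0,1.5],[0.18,-1.16,0.04,0,0,0,1.5],[-0.12,-1.17,-0.03,0,0,0,1.5],[-0.42,-1.1,-0.08,0,0,0,1.5]]])

```text
time: 10.1
eef_pos: [0.4162, -0.0677, 0.1686]
ee_rot: [0.003, 0.995, 0.001, -0.1]
ft_force: [3.0, 6.7, 10.4]
finger_gap: 0.0189
grip_force: 41.2
```

Call:
move_arm(rows=[[[-0.34,-0.48,-0.07,0,0,0,1.5],[-0.34,-0.48,-0.07,0,0,0,1.5],[-0.45,-0.37,-0.09,0,0,0,1.5],[-0.45,-0.37,-0.09,0,0,0,1.5],[-0.53,-0.24,-0.1,0,0,0,1.5],[-0.53,-0.24,-0.1,0,0,0,1.5],[0,0,0,0,0,0,1.5],[0,0,0,0,0,0,1.5]]])

```text
time: 10.77
eef_pos: [0.444, -0.0903, 0.1686]
ee_rot: [0.003, 0.995, -0.0, -0.099]
ft_force: [-0.6, -6.6, 11.2]
finger_gap: 0.0188
grip_force: 41.4
```

Run:
```python
from h import *
s=observe();p=np.array(s["eef_pos"])
R=Ro.from_quat(s["ee_rot"]);G=p-.019*R.as_matrix()[:,2];g=G[:2]-[.4595,-.046];print(G.round(4),np.hypot(*g),np.degrees(np.arctan2(g[1],g[0])),np.round(s["ft_force"],1))
im,d=capture("top");np.save("d1.npy",d);cv2.imwrite("pics/top1.png",im)
cv2.imwrite("pics/c2.png",cv2.convertScaleAbs(cv2.resize(im[150:300,110:400],None,fx=2.7,fy=2.7,interpolation=cv2.INTER_CUBIC),alpha=1.5))
```

```text
[ 0.4477 -0.0903  0.1872] 0.045788591854099094 -104.88380588306441 [-0.6 -6.6 11.2]
```

View pics/c2.png

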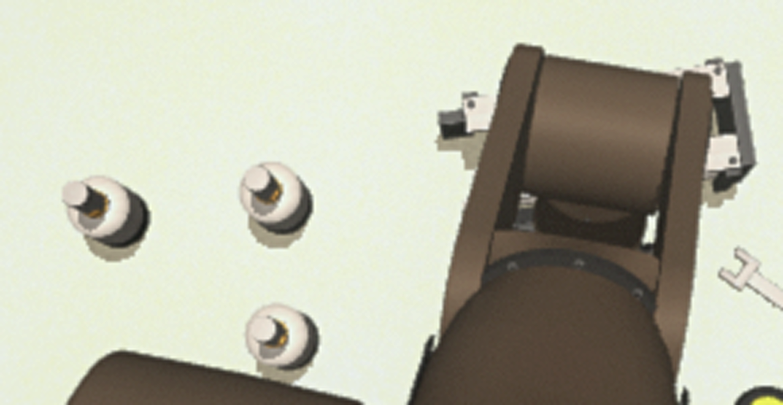

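The gate has drawn clear of the stop block and the cylinders are unmoved. I'm releasing and lifting.

Call:
move_arm(rows=[[[0,0,0,0,0,0,5],[0,0,0,0,0,0,5],[0,0,0,0,0,0,5],[0,0,0,0,0,0,5],[0.4,0,-2,0,0,0,5],[0.4,0,-2,0,0,0,5],[0.4,0,-2,0,0,0,5],[0.4,0,-2,0,0,0,5]]])

```text
time: 11.48
eef_pos: [0.443, -0.0891, 0.2502]
ee_rot: [0.003, 0.995, 0.0, -0.1]
ft_force: [-0.2, -0.5, -0.2]
finger_gap: 0.0497
grip_force: 0.0
```

```bash
cat >> h.py <<'E'
def valves(name=None):
    im,d=capture("top")
    if name: cv2.imwrite(name,im);
    X=cloud("top",d);m=(X[...,2]>.155)&(X[...,2]<.175)&(X[...,0]>.3)&(X[...,0]<.95)&(abs(X[...,1])<.6)
    n,l,st,ce=cv2.connectedComponentsWithStats(m.astype(np.uint8))
    return [ray("top",ce[i],.165)[:2].round(4).tolist()+[int(st[i,4])] for i in range(1,n) if 40<st[i,4]<150]
def show(rows):
    for r in rows: print(r)
E
python3 - <<'E'
from h import *
print(valves());s=observe();print(s["time"],np.round(s["eef_pos"],4))
v=[.5583,.2236];D=down(.122)
show(plan(v+[.24],D,16))
E
```

```text
[[0.558, 0.2235, 82], [0.5465, 0.3981, 86], [0.4114, 0.2167, 83]]
11.5333 [ 0.4446 -0.0895  0.2536]
[-0.7, 1.96, -0.05, -0.009, -0.01, 0.09]
[-0.52, 2.02, -0.03, -0.009, -0.01, 0.09]
[-0.34, 2.06, -0.01, -0.009, -0.01, 0.09]
[-0.16, 2.08, 0.01, -0.009, -0.01, 0.09]
[0.03, 2.08, 0.03, -0.009, -0.01, 0.09]
[0.22, 2.07, 0.05, -0.009, -0.01, 0.09]
[0.4, 2.04, 0.06, -0.009, -0.01, 0.09]
[0.59, 2.0, 0.08, -0.009, -0.01, 0.09]
[0.76, 1.94, 0.09, -0.009, -0.01, 0.09]
[0.94, 1.86, 0.1, -0.009, -0.01, 0.09]
[1.1, 1.77, 0.1, -0.009, -0.01, 0.09]
[1.26, 1.66, 0.11, -0.009, -0.01, 0.09]
[1.4, 1.54, 0.11, -0.009, -0.01, 0.09]
[1.53, 1.41, 0.1, -0.009, -0.01, 0.09]
[1.66, 1.26, 0.1, -0.009, -0.01, 0.09]
[1.76, 1.11, 0.09, -0.009, -0.01, 0.09]
```

Call:
move_arm(rows=[[[-0.7,1.96,-0.05,-0.009,-0.01,0.09,6],[-0.52,2.02,-0.03,-0.009,-0.01,0.09,6],[-0.34,2.06,-0.01,-0.009,-0.01,0.09,6],[-0.16,2.08,0.01,-0.009,-0.01,0.09,6],[0.03,2.08,0.03,-0.009,-0.01,0.09,6],[0.22,2.07,0.05,-0.009,-0.01,0.09,6],[0.4,2.04,0.06,-0.009,-0.01,0.09,6],[0.6,2.0,0.08,-0.009,-0.01,0.09,6]]])

```text
time: 12.2
eef_pos: [0.5002, 0.0683, 0.2423]
ee_rot: [0.359, 0.932, 0.0, -0.054]
ft_force: [0.5, -0.8, 0.6]
finger_gap: 0.0596
grip_force: 0.0
```

Call:
move_arm(rows=[[[0.76,1.94,0.09,-0.009,-0.01,0.09,6],[0.94,1.86,0.1,-0.009,-0.01,0.09,6],[1.1,1.77,0.1,-0.009,-0.01,0.09,6],[1.26,1.66,0.1,-0.009,-0.01,0.09,6],[1.4,1.54,0.1,-0.009,-0.01,0.09,6],[1.53,1.41,0.1,-0.009,-0.01,0.09,6],[1.66,1.26,0.1,-0.009,-0.01,0.09,6],[1.76,1.11,0.1,-0.009,-0.01,0.09,6]]])

```text
time: 12.87
eef_pos: [0.5574, 0.2249, 0.2356]
ee_rot: [0.665, 0.747, -0.0, -0.002]
ft_force: [0.9, 0.2, 1.1]
finger_gap: 0.0599
grip_force: 0.0
```

Run:
```python
from h import *
s=observe();print(s["time"],np.round(s["eef_pos"],4))
D=down(.122)
show(plan([.558,.2235,.124],D,8)[:2]+plan([.558,.2235,.124],D,8)[-1:])
```

```text
12.8667 [0.5574 0.2249 0.2356]
[-0.02, 0.01, 1.4, 0.0, 0.0, -0.001]
[-0.02, 0.01, 1.4, 0.0, 0.0, -0.001]
[-0.02, 0.01, 1.4, 0.0, 0.0, -0.001]
```

Call:
move_arm(rows=[[[0,0,1.4,0,0,0,6],[0,0,1.4,0,0,0,6],[0,0,1.4,0,0,0,6],[0,0,1.4,0,0,0,6],[0,0,1.4,0,0,0,6],[0,0,1.4,0,0,0,6],[0,0,1.3,0,0,0,6],[0,0,1.2,0,0,0,6]]])

```text
time: 13.53
eef_pos: [0.5567, 0.2241, 0.1258]
ee_rot: [0.663, 0.748, -0.001, -0.002]
ft_force: [-0.0, -0.9, 1.2]
finger_gap: 0.0601
grip_force: 0.0
```

Call:
move_arm(rows=[[[0,0,0,0,0,0,6],[0,0,0,0,0,0,2],[0,0,0,0,0,0,2],[0,0,0,0,0,0,2],[0,0,0,0,0,0,2],[0,0,0,0,0,0,2],[0,0,0,0,0,0,2],[0,0,0,0,0,0,2]]], grip_force=50)

```text
time: 14.2
eef_pos: [0.5577, 0.2243, 0.1279]
ee_rot: [0.664, 0.748, 0.001, -0.001]
ft_force: [1.6, -0.9, 7.3]
finger_gap: 0.0246
grip_force: 49.6
```

```bash
cat >> h.py <<'E'
TH=.122;O=np.array([.592,.0175]);RK=np.array([[np.cos(TH),-np.sin(TH)],[np.sin(TH),np.cos(TH)]])
def w(x,y): return (O+RK@[x,y]).tolist()
def rk(p): return (RK.T@(np.array(p[:2])-O)).round(4)
E
python3 - <<'E'
from h import *
s=observe();p=s["eef_pos"];print(s["time"],np.round(p,4),rk(p),s["finger_gap"],np.round(s["ft_force"],1))
print(np.round(rk(w(0,.09)),3),w(0,.09),(rk(w(0,.09))-rk(p)))
# refine rack pose: slot edges from first depth
d=np.load("top0.npy");X=cloud("top",d)
m=(abs(X[...,2]-.106)<.008)
im=np.zeros((0,3));res=[]
for y in np.arange(-.24,.0,.02):
    row=[]
    for x in np.arange(-.075,.075,.0005):
        q=w(x,y);u,v=np.round(proj("top",q+[.106])).astype(int);row.append(m[v,u])
    row=np.array(row);xs=np.arange(-.075,.075,.0005)
    c=xs[np.abs(xs)<.03][~row[np.abs(xs)<.03]];res.append((round(y,2),c.min().round(4),c.max().round(4),xs[row].min().round(4),xs[row].max().round(4)))
for r in res:print([float(a) for a in r])
for x in(-.04,.04):
    ys=np.arange(-.03,.04,.0005);k=[m[tuple(np.round(proj("top",w(x,y)+[.106])).astype(int)[::-1])] for y in ys];print("mouth",ys[np.array(k)].max())
E
```

```text
14.2 [0.5577 0.2243 0.1279] [-0.0089  0.2095] 0.02463814162213196 [ 1.6 -0.9  7.3]
[0.   0.09] [0.5810472174568707, 0.10683105033840654] [ 0.0089 -0.1195]Traceback (most recent call last):
  File "<stdin>", line 11, in <module>
  File "h.py", line 7, in proj
    c=get_calibration(n);p=np.array(c["K"])@(np.array(c["R"])@np.array(X)+c["t"]);return p[:2]/p[2]
ValueError: time passes only in moves, steps and waits
```

```bash
sed -i '2a from functools import lru_cache\n_gc=get_calibration\nget_calibration=lru_cache(None)(_gc)' h.py
python3 - <<'E'
from h import *
d=np.load("top0.npy");X=cloud("top",d)
m=(abs(X[...,2]-.106)<.008);xs=np.arange(-.075,.075,.0005);i=np.abs(xs)<.03
for y in np.arange(-.25,.0,.03):
    row=np.array([m[tuple(np.round(proj("top",w(x,y)+[.106])).astype(int)[::-1])] for x in xs])
    c=xs[i][~row[i]];print(round(y,2),c.min().round(4),c.max().round(4),xs[row].min().round(4),xs[row].max().round(4))
for x in(-.04,.04):
    ys=np.arange(-.03,.04,.0005);k=[m[tuple(np.round(proj("top",w(x,y)+[.106])).astype(int)[::-1])] for y in ys];print("mouth",ys[np.array(k)].max())
E
```

```text
-0.25 -0.019 0.02 -0.053 0.0575
-0.22 -0.03 0.0215 -0.0545 0.056
-0.19 -0.019 0.02 -0.053 0.057
-0.16 -0.018 0.0215 -0.0545 0.0555
-0.13 -0.0275 0.02 -0.0585 0.057
-0.1 -0.018 0.0215 -0.0545 0.0525
-0.07 -0.019 0.02 -0.053 0.057
-0.04 -0.0175 0.0215 -0.0545 0.0555
-0.01 -0.0275 0.023 -0.0585 0.0625
mouth 0.0005000000000000282
mouth 0.0005000000000000282
```

Call:
move_arm(rows=[[[-1.6,0.12,0,0,0,0,2],[-1.6,0.12,0,0,0,0,2],[-1.6,0.12,0,0,0,0,2],[-1.6,0.12,0,0,0,0,2],[-1.6,0.12,0,0,0,0,2],[-1.6,0.12,0,0,0,0,2],[-1.6,0.12,0,0,0,0,2],[-1.6,0.12,0,0,0,0,2]]])

```text
time: 14.87
eef_pos: [0.5823, 0.0981, 0.1274]
ee_rot: [0.664, 0.748, 0.001, -0.002]
ft_force: [-0.2, 4.9, 6.3]
finger_gap: 0.0249
grip_force: 51.2
```

Run:
```python
from h import *
print(valves())
im,d=capture("side");cv2.imwrite("pics/s1.png",cv2.convertScaleAbs(cv2.resize(im[100:350,230:460],None,fx=2.4,fy=2.4),alpha=1.6))
s=observe();p=s["eef_pos"];print(s["time"],np.round(p,4),rk(p),s["finger_gap"],np.round(s["ft_force"],1))
```

```text
[[0.5468, 0.3983, 85]]
14.9667 [0.583  0.0964 0.1277] [0.0006 0.0794] 0.024873373850152466 [ 0.2 -4.3 11.9]
```

View pics/s1.png

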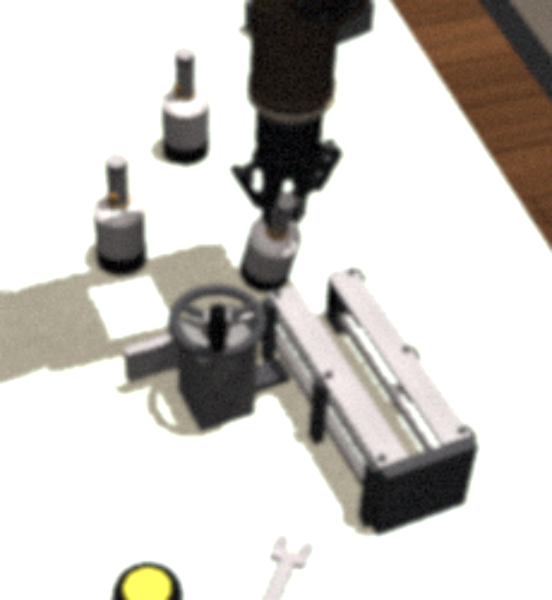

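The gate is clear of the mouth. The held cylinder leans slightly because it pivots in the pads along the direction of travel. I'll let it settle and re-grip with the fingers closing along the lane, which resists that lean.

Call:
move_arm(rows=[[[0,0,0,0,0,0,6],[0,0,0,0,0,0,6],[0,0,0,0,0,0,6],[0,0,0,0,0,0,6],[0,0,0,0,0,-0.112,6],[0,0,0,0,0,-0.112,6],[0,0,0,0,0,-0.112,6],[0,0,0,0,0,-0.112,6]]])

```text
time: 15.63
eef_pos: [0.5817, 0.0985, 0.1265]
ee_rot: [0.478, 0.878, 0.0, -0.002]
ft_force: [0.2, 0.1, 0.1]
finger_gap: 0.0601
grip_force: 0.0
```

Call:
move_arm(rows=[[[0,0,0,0,0,-0.112,6],[0,0,0,0,0,-0.112,6],[0,0,0,0,0,-0.112,6],[0,0,0,0,0,-0.112,6],[0,0,0,0,0,-0.112,6],[0,0,0,0,0,-0.112,6],[0,0,0,0,0,-0.112,6],[0,0,0,0,0,-0.112,6]]])

```text
time: 16.3
eef_pos: [0.5822, 0.0985, 0.1268]
ee_rot: [0.051, 0.999, 0.001, -0.001]
ft_force: [1.6, -0.2, 1.4]
finger_gap: 0.0598
grip_force: 0.8
```

Call:
move_arm(rows=[[[0,0,0,0,0,-0.112,6],[0,0,0,0,0,-0.112,6],[0,0,0,0,0,0,2],[0,0,0,0,0,0,2],[0,0,0,0,0,0,2],[0,0,0,0,0,0,2],[0,0,0,0,0,0,2],[0,0,0,0,0,0,2]]])

```text
time: 16.97
eef_pos: [0.5818, 0.0982, 0.1266]
ee_rot: [-0.058, 0.998, 0.001, -0.001]
ft_force: [1.0, -0.2, 1.1]
finger_gap: 0.0203
grip_force: 0.5
```

Run:
```python
from h import *
im,d=capture("side");cv2.imwrite("pics/s2.png",cv2.convertScaleAbs(cv2.resize(im[130:260,290:410],None,fx=4,fy=4),alpha=1.6))
s=observe();p=s["eef_pos"];print(s["time"],np.round(p,4),rk(p),s["finger_gap"],s["grip_force"],np.round(s["ft_force"],1),Ro.from_quat(s["ee_rot"]).as_matrix()[:,1].round(3))
```

```text
17.0167 [0.5818 0.0982 0.1266] [-0.0003  0.0814] 0.01976586402756408 0.5286839604377747 [ 1.5 -0.2 -0. ] [-0.116  0.993  0.002]
```

View pics/s2.png

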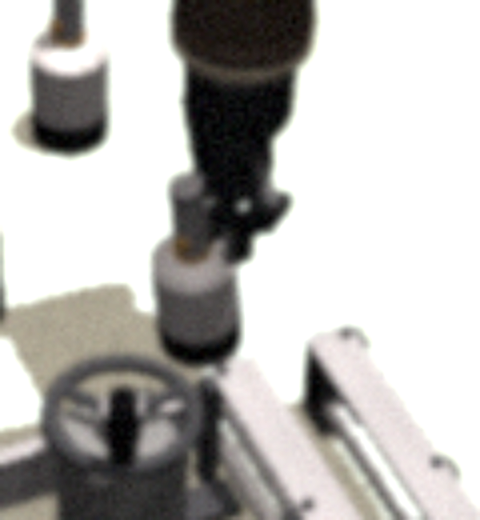

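The gripper closed on nothing. The cylinder stands upright beside it, toward -x, with its valve top at about (337,175) in the full side view. I'll locate it by ray from there.

Run:
```python
from h import *
for uv in ((336.7,175),(336.7,177)): 
    q=ray("side",uv,.165);print(q.round(4),rk(q))
im=cv2.imread("pics/side0.png");print([proj("side",[x,y,.165]).round(1).tolist() for x,y in((.558,.2235),(.411,.2166))])
```

```text
[0.5621 0.1345 0.165 ] [-0.0155  0.1198]
[0.5595 0.1264 0.165 ] [-0.019  0.112]
[[326.3, 155.8], [277.8, 166.1]]
```

Call:
move_arm(rows=[[[-0.5,0,0,0,0,0,2],[-0.5,0,-1.0,0,0,0,4],[0,0,-2.0,0,0,0,6],[0,0,-2,0,0,0,6],[0,0,-2,0,0,0,6],[0,0,-2,0,0,0,6],[0,2,-1,0,0,0,6],[0,3,0,0,0,0,6]]])

```text
time: 17.68
eef_pos: [0.588, 0.1478, 0.2294]
ee_rot: [-0.057, 0.998, 0.001, 0.0]
ft_force: [0.8, 0.5, -0.2]
finger_gap: 0.0596
grip_force: 0.0
```

Call:
move_arm(rows=[[[0,3,0,0,0,0,6],[0,3,0,0,0,0,6],[0,3,0,0,0,0,6],[0,3,0,0,0,0,6],[0,3,0,0,0,0,6],[0,3,0,0,0,0,6],[0,3,0,0,0,0,6],[0,3,0,0,0,0,6]]])

```text
time: 18.35
eef_pos: [0.5579, 0.3887, 0.2272]
ee_rot: [-0.058, 0.998, 0.001, -0.002]
ft_force: [0.5, -0.7, 0.4]
finger_gap: 0.0601
grip_force: 0.0
```

Run:
```python
from h import *
print(valves("pics/t2.png"))
s=observe();p=s["eef_pos"];print(s["time"],np.round(p,4),rk(p))
im=cv2.imread("pics/t2.png");cv2.imwrite("pics/t2c.png",cv2.convertScaleAbs(cv2.resize(im[130:300,110:410],None,fx=2.6,fy=2.6),alpha=1.5))
```

```text
[[0.5825, 0.1378, 79], [0.4114, 0.2167, 83]]
18.4 [0.5571 0.3937 0.2271] [0.0112 0.3777]
```

View pics/t2c.png

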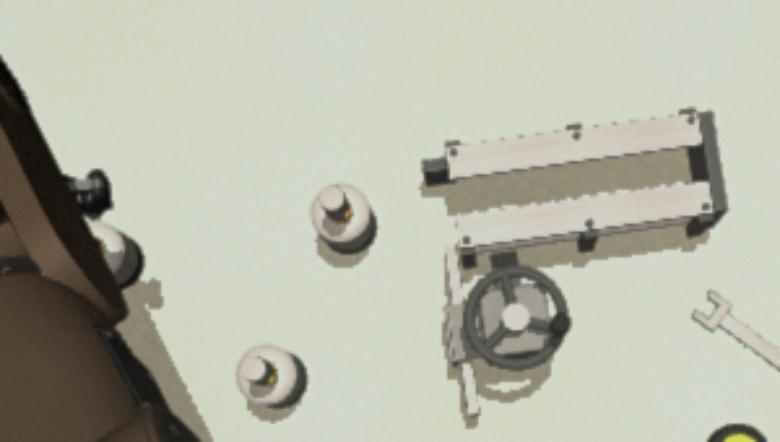

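The gate is fully open and clear of the mouth. Cylinder A stands at top-view crop (335,200), upright in front of the mouth. I'm going back to grip it along the lane axis.

Run:
```python
from h import *
D=down(TH+np.pi/2);v=[.5825,.1378];print(rk(v))
r=plan(v+[.225],D,12);print(r[0],r[-1])
```

```text
[0.0052 0.1206]
[0.04, -2.14, 0.01, 0.0, 0.0, 0.0] [0.05, -2.14, 0.02, 0.0, 0.0, 0.0]
```

Call:
move_arm(rows=[[[0.05,-3.2,0,0,0,0,6],[0.05,-3.2,0,0,0,0,6],[0.05,-3.2,0,0,0,0,6],[0.05,-3.2,0,0,0,0,6],[0.05,-3.2,0,0,0,0,6],[0.05,-3.2,0,0,0,0,6],[0.1,-3.2,0.1,0,0,0,6],[0.1,-3.2,0.1,0,0,0,6]]])

```text
time: 19.07
eef_pos: [0.5832, 0.1308, 0.2247]
ee_rot: [-0.058, 0.998, 0.001, -0.001]
ft_force: [0.5, 0.2, -0.0]
finger_gap: 0.0597
grip_force: 0.0
```

Call:
move_arm(rows=[[[0,0,0,0,0,0,6],[0,0,0,0,0,0,6]]])

```text
time: 19.23
eef_pos: [0.5834, 0.1307, 0.2247]
ee_rot: [-0.057, 0.998, 0.001, -0.002]
ft_force: [-0.3, 0.4, 0.4]
finger_gap: 0.0598
grip_force: 0.0
```

Run:
```python
from h import *
s=observe();p=s["eef_pos"];print(s["time"],np.round(p,4),rk(p))
D=down(TH+np.pi/2);print(plan([.5825,.1378,.126],D,8)[0])
```

```text
19.2333 [0.5834 0.1307 0.2247] [0.0052 0.1134]
[0.0, 0.09, 1.23, 0.0, 0.0, -0.001]
```

Call:
move_arm(rows=[[[0,0.1,1.2,0,0,0,6],[0,0.1,1.2,0,0,0,6],[0,0.1,1.2,0,0,0,6],[0,0.1,1.2,0,0,0,6],[0,0.1,1.2,0,0,0,6],[0,0.1,1.2,0,0,0,6],[0,0.1,1.2,0,0,0,6],[0,0,1.2,0,0,0,6]]])

```text
time: 19.9
eef_pos: [0.5819, 0.1398, 0.1275]
ee_rot: [-0.059, 0.998, 0.001, -0.001]
ft_force: [0.9, 0.3, 0.5]
finger_gap: 0.0602
grip_force: 0.0
```

Call:
move_arm(rows=[[[0,0,0,0,0,0,6],[0,0,0,0,0,0,2],[0,0,0,0,0,0,2],[0,0,0,0,0,0,2],[0,0,0,0,0,0,2],[0,0,0,0,0,0,2],[0,0,0,0,0,0,2],[0,0,0,0,0,0,2]]], grip_force=40)

```text
time: 20.57
eef_pos: [0.5825, 0.1395, 0.1293]
ee_rot: [-0.058, 0.998, 0.001, -0.001]
ft_force: [0.7, -1.8, 5.9]
finger_gap: 0.0248
grip_force: 40.6
```

Run:
```python
from h import *
s=observe();p=s["eef_pos"];print(s["time"],np.round(p,4),rk(p),np.round(s["ft_torque"],2))
```

```text
20.5667 [0.5825 0.1395 0.1293] [0.0054 0.1222] [-0.23 -0.14  0.03]
```

Call:
move_arm(rows=[[[0.06,-0.6,0,0,0,0,2],[0.06,-1,0,0,0,0,2],[0.06,-1,0,0,0,0,2],[0.06,-1,0,0,0,0,2],[0.06,-1,0,0,0,0,2],[0.06,-1,0,0,0,0,2],[0.06,-0.6,0,0,0,0,2],[0,0,0,0,0,0,2]]])

```text
time: 21.23
eef_pos: [0.5856, 0.0764, 0.1292]
ee_rot: [-0.058, 0.998, 0.001, -0.001]
ft_force: [-1.2, -0.3, 9.3]
finger_gap: 0.0255
grip_force: 41.5
```

Run:
```python
from h import *
im,d=capture("side");cv2.imwrite("pics/s3.png",cv2.convertScaleAbs(cv2.resize(im[130:280,280:430],None,fx=4,fy=4),alpha=1.6))
s=observe();p=s["eef_pos"];print(s["time"],np.round(p,4),rk(p),s["finger_gap"],np.round(s["ft_force"],1))
```

```text
21.2833 [0.5856 0.0766 0.1292] [0.0008 0.0594] 0.024950069426473372 [ 0.4 -0.   9.6]
```

View pics/s3.png

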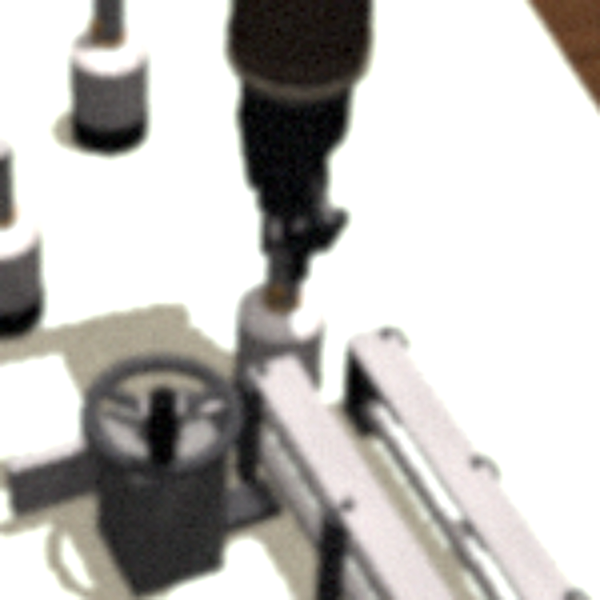

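The cylinder is upright at the mouth, at about (280,310) in the crop. Sliding it in.

Call:
move_arm(rows=[[[0,-0.8,0,0,0,0,2],[0,-1,0,0,0,0,2],[0,-1,0,0,0,0,2],[0,-1,0,0,0,0,2],[0,-1,0,0,0,0,2],[0,-1,0,0,0,0,2],[0,-1,0,0,0,0,2],[0,-1,0,0,0,0,2]]])

```text
time: 21.95
eef_pos: [0.5947, -0.0005, 0.1291]
ee_rot: [-0.058, 0.998, 0.001, -0.001]
ft_force: [-2.3, 19.8, 47.7]
finger_gap: 0.025
grip_force: 50.3
```

Run:
```python
from h import *
s=observe();p=s["eef_pos"];print(s["time"],np.round(p,4),rk(p),s["finger_gap"],np.round(s["ft_force"],1))
```

```text
21.95 [ 5.947e-01 -5.000e-04  1.291e-01] [ 0.0005 -0.0182] 0.02504285715741489 [-2.3 19.8 47.7]
```

Run:
```python
from h import *
im,d=capture("side");t,_=capture("top")
a=cv2.resize(im[150:310,300:440],None,fx=3.4,fy=3.4);b=cv2.resize(t[150:270,240:330],(408,544))
cv2.imwrite("pics/s4.png",cv2.convertScaleAbs(np.hstack([cv2.resize(a,(390,544)),cv2.resize(b,(400,544))]),alpha=1.6))
s=observe();p=s["eef_pos"];print(s["time"],np.round(p,4),rk(p),s["finger_gap"],s["grip_force"],np.round(s["ft_force"],1),np.round(s["ft_torque"],2))
```

```text
22.05 [ 0.5948 -0.0018  0.1288] [ 0.0004 -0.0194] 0.025213013945492798 43.33675503730774 [ 2.1 -0.6  8.3] [-0.55 -0.19 -0.03]
```

View pics/s4.png

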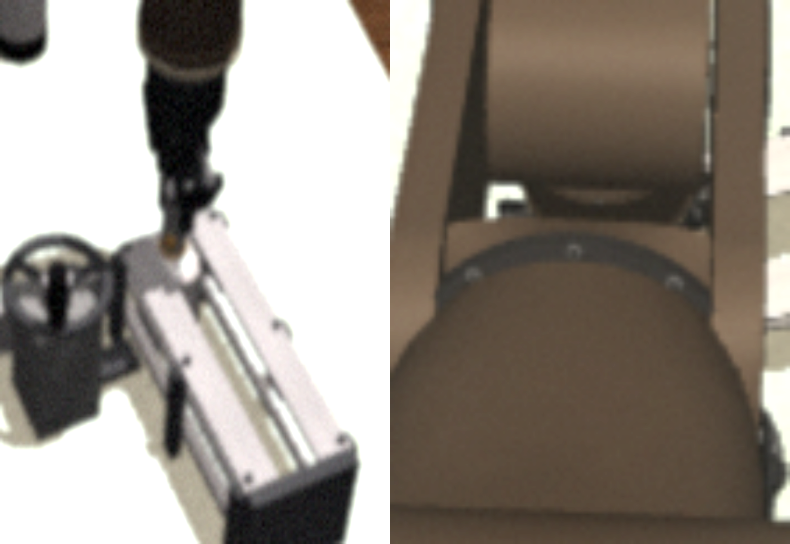

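Run:
```python
from h import *
im,d=capture("side");X=cloud("side",d);g=cv2.cvtColor(im,cv2.COLOR_BGR2GRAY)
print("port",rk(ray("side",(361,222),.115)))
for v in range(214,250,3):
    print(v,[(*(rk(X[v,u])*1000).astype(int).tolist(),int(X[v,u,2]*1000)) if X[v,u,2]==X[v,u,2] else None for u in range(342,374,4)])
```

```text
port [-0.0092 -0.031 ]
214 [(6, 117, 2), (18, 114, 1), (31, 113, -3), (37, 98, 8), (52, 100, 0), (-9, -33, 148), (-4, -46, 158), (9, -42, 149)]
217 [(0, 103, 5), (14, 105, -2), (24, 99, 0), (35, 93, 0), (46, 87, 1), (-9, -35, 138), (-6, -50, 151), (25, -18, 108)]
220 [(-3, 96, 0), (7, 91, 1), (-30, -5, 106), (-17, -5, 102), (-8, -12, 104), (-6, -30, 120), (6, -29, 115), (19, -29, 110)]
223 [(-53, -3, 102), (-46, -13, 109), (-32, -11, 101), (-21, -14, 100), (-8, -13, 94), (-6, -31, 110), (7, -30, 104), (21, -27, 95)]
226 [(-56, -11, 99), (-48, -20, 104), (-39, -25, 106), (-28, -28, 105), (-19, -33, 105), (-7, -35, 102), (6, -33, 95), (18, -34, 91)]
229 [(-59, -17, 94), (-49, -22, 95), (-45, -37, 108), (-32, -37, 103), (-24, -44, 106), (-8, -39, 95), (1, -43, 94), (15, -40, 86)]
232 [(-57, -14, 78), (-49, -23, 84), (-47, -43, 103), (-36, -46, 101), (-29, -55, 107), (-17, -56, 103), (0, -46, 86), (12, -48, 82)]
235 [(-57, -15, 67), (-48, -21, 69), (-53, -54, 104), (-43, -58, 104), (-34, -64, 106), (-23, -68, 105), (0, -47, 75), (13, -47, 69)]
238 [(-57, -16, 55), (-35, 1, 29), (-47, -45, 80), (-48, -70, 106), (-36, -69, 100), (-27, -77, 104), (-18, -81, 105), (12, -50, 60)]
241 [(-57, -16, 43), (-43, -14, 36), (-47, -47, 70), (-52, -79, 104), (-42, -82, 103), (-34, -89, 107), (-22, -90, 103), (17, -44, 40)]
244 [(-56, -17, 31), (-49, -26, 38), (-36, -28, 34), (-47, -70, 81), (-48, -94, 106), (-37, -97, 105), (-30, -105, 110), (-18, -105, 105)]
247 [(-57, -18, 20), (-47, -24, 21), (-44, -43, 40), (-47, -72, 72), (-50, -99, 100), (-43, -107, 106), (-34, -113, 108), (-23, -116, 107)]
```

The apparent overlap was only shadow on the plate. The depth puts the shoulder (z about 95 mm) under the plate, inside the slot. I'm continuing in slowly.

Call:
move_arm(rows=[[[0,-0.5,0,0,0,0,2],[0,-0.6,0,0,0,0,2],[0,-0.6,0,0,0,0,2],[0,-0.6,0,0,0,0,2],[0,0,0,0,0,0,2]]])

```text
time: 22.52
eef_pos: [0.5974, -0.0241, 0.1289]
ee_rot: [-0.058, 0.998, 0.001, -0.001]
ft_force: [0.2, 1.7, 15.1]
finger_gap: 0.0252
grip_force: 43.9
```

Call:
move_arm(rows=[[[0,-0.8,0,0,0,0,2],[0,-0.8,0,0,0,0,2],[0,-0.8,0,0,0,0,2],[0,-0.8,0,0,0,0,2],[0,-0.8,0,0,0,0,2],[0,-0.8,0,0,0,0,2],[0,-0.8,0,0,0,0,2],[0,0,0,0,0,0,2]]])

```text
time: 23.18
eef_pos: [0.604, -0.08, 0.1289]
ee_rot: [-0.058, 0.998, 0.001, -0.001]
ft_force: [2.2, 0.9, 16.0]
finger_gap: 0.025
grip_force: 43.9
```

Run:
```python
from h import *
s=observe();p=s["eef_pos"];print(s["time"],np.round(p,4),rk(p),s["finger_gap"],np.round(s["ft_force"],1),np.round(s["ft_torque"],2))
```

```text
23.1833 [ 0.604  -0.08    0.1289] [ 0.0001 -0.0983] 0.02497596744060456 [ 2.2  0.9 16. ] [-0.31 -0.51 -0.05]
```

Call:
move_arm(rows=[[[0,-0.8,0,0,0,0,2],[0,-1,0,0,0,0,2],[0,-1,0,0,0,0,2],[0,-1,0,0,0,0,2],[0,-1,0,0,0,0,2],[0,-1,0,0,0,0,2],[0,-1,0,0,0,0,2],[0,-0.6,0,0,0,0,2]]])

```text
time: 23.85
eef_pos: [0.6126, -0.1528, 0.1291]
ee_rot: [-0.058, 0.998, 0.001, -0.001]
ft_force: [0.6, -4.7, -6.7]
finger_gap: 0.0248
grip_force: 41.6
```

Call:
move_arm(rows=[[[0,-0.8,0,0,0,0,2],[0,-1,0,0,0,0,2],[0,-1,0,0,0,0,2],[0,-1,0,0,0,0,2],[0,-0.8,0,0,0,0,2],[0,-0.4,0,0,0,0,2],[0,0,0,0,0,0,2],[0,0,0,0,0,0,2]]])

```text
time: 24.52
eef_pos: [0.6184, -0.2026, 0.1289]
ee_rot: [-0.058, 0.998, 0.001, -0.001]
ft_force: [0.5, 2.7, 15.1]
finger_gap: 0.025
grip_force: 45.0
```

Call:
move_arm(rows=[[[0,0,0,0,0,0,4.5],[0,0,0,0,0,0,4.5],[0,0,0,0,0,0,4.5],[0,0,0,0,0,0,4.5],[0,0,-2,0,0,0,4.5],[0,0,-2,0,0,0,4.5],[0,0,-3,0,0,0,4.5],[0,0,-3,0,0,0,4.5]]])

```text
time: 25.18
eef_pos: [0.6174, -0.2017, 0.2282]
ee_rot: [-0.058, 0.998, 0.001, -0.002]
ft_force: [0.4, 0.1, 0.3]
finger_gap: 0.0451
grip_force: 0.0
```

Run:
```python
from h import *
s=observe();p=s["eef_pos"];print(s["time"],np.round(p,4),rk(p),s["finger_gap"])
print(valves())
D=down(TH+np.pi/2)
A=[.57,.15,.23]
r=plan(A,D,12);print(r[0],r[-1])
for v in([.4114,.2167],[.5467,.398]):print(rk(v))
```

```text
25.1833 [ 0.6174 -0.2017  0.2282] [-0.0015 -0.2207] 0.04513536254859842
[[0.5463, 0.3982, 86]]
[0.07, 2.97, 0.04, 0.0, 0.0, 0.0] [0.06, 2.97, 0.04, 0.0, 0.0, 0.0]
[-0.155   0.2197]
[0.0013 0.3832]
```

Call:
move_arm(rows=[[[0,2.5,0,0,0,0,6],[0,3.8,0,0,0,0,6],[0,3.8,0,0,0,0,6],[0,3.8,0,0,0,0,6],[0,3.8,0,0,0,0,6],[-0.1,3.8,0,0,0,0,6],[-0.1,3.8,0,0,0,0,6],[-0.1,3.8,0,0,0,0,6]]])

```text
time: 25.9
eef_pos: [0.5866, 0.0891, 0.2284]
ee_rot: [-0.058, 0.998, 0.001, -0.002]
ft_force: [1.6, -1.0, 0.5]
finger_gap: 0.0601
grip_force: 0.0
```

Call:
move_arm(rows=[[[0,3.8,0,0,0,0,6],[0,3.8,0,0,0,0,6],[0,3.8,0,0,0,0,6],[0,3.8,0,0,0,0,6],[0,3.8,0,0,0,0,6],[0,3.8,0,0,0,0,6],[0,3.8,0,0,0,0,6],[0,3.8,0,0,0,0,6]]])

```text
time: 26.57
eef_pos: [0.5511, 0.3912, 0.229]
ee_rot: [-0.059, 0.998, 0.001, -0.001]
ft_force: [1.4, 0.7, -0.1]
finger_gap: 0.0598
grip_force: 0.0
```

Call:
move_arm(rows=[[[0,1,0,0,0,0,6],[0,0,0,0,0,0,6],[0,0,0,0,0,0,6]]])

```text
time: 26.82
eef_pos: [0.5502, 0.3993, 0.2287]
ee_rot: [-0.059, 0.998, 0.001, -0.002]
ft_force: [1.3, -0.8, -0.2]
finger_gap: 0.0598
grip_force: 0.0
```

Run:
```python
from h import *
s=observe();p=s["eef_pos"];print(s["time"],np.round(p,4),rk(p),s["finger_gap"])
v=valves("pics/t5.png");print(v,[rk(a) for a in v])
im,_=capture("side");cv2.imwrite("pics/s5.png",im)
D=down(TH+np.pi/2);print(plan([.5465,.3982,.125],D,8)[0])
```

```text
26.8167 [0.5502 0.3993 0.2287] [0.0049 0.3841] 0.05978838869856015
[[0.6178, -0.1989, 80], [0.4113, 0.2166, 84]] [array([-0.0007, -0.2179]), array([-0.1551,  0.2196])]
[0.05, 0.01, 1.3, 0.0, 0.0, -0.001]
```

Call:
move_arm(rows=[[[0.05,0,1.3,0,0,0,6],[0.05,0,1.3,0,0,0,6],[0.05,0,1.3,0,0,0,6],[0.05,0,1.3,0,0,0,6],[0.05,0,1.3,0,0,0,6],[0.05,0,1.3,0,0,0,6],[0,0,1.3,0,0,0,6],[0,0,1.1,0,0,0,6]]])

```text
time: 27.58
eef_pos: [0.5474, 0.3983, 0.1262]
ee_rot: [-0.058, 0.998, 0.001, -0.002]
ft_force: [-0.9, 0.0, 0.0]
finger_gap: 0.0597
grip_force: 0.0
```

Call:
move_arm(rows=[[[0,0,0,0,0,0,6],[0,0,0,0,0,0,2],[0,0,0,0,0,0,2],[0,0,0,0,0,0,2],[0,0,0,0,0,0,2],[0,0,0,0,0,0,2],[0,0,0,0,0,0,2],[0,0,0,0,0,0,2]]])

```text
time: 28.25
eef_pos: [0.5477, 0.3995, 0.1282]
ee_rot: [-0.059, 0.998, 0.001, -0.001]
ft_force: [0.6, -2.3, 6.3]
finger_gap: 0.0249
grip_force: 39.7
```

Run:
```python
from h import *
s=observe();p=s["eef_pos"];print(s["time"],np.round(p,4),rk(p),s["finger_gap"],np.round(s["ft_force"],1))
```

```text
28.25 [0.5477 0.3995 0.1282] [0.0026 0.3845] 0.024900146312258006 [ 0.6 -2.3  6.3]
```

Call:
move_arm(rows=[[[0,-1,0,0,0,0,2],[-0.02,-1.6,0,0,0,0,2],[-0.02,-1.6,0,0,0,0,2],[-0.02,-1.6,0,0,0,0,2],[-0.02,-1.6,0,0,0,0,2],[-0.02,-1.6,0,0,0,0,2],[-0.02,-1.6,0,0,0,0,2],[-0.02,-1.6,0,0,0,0,2]]])

```text
time: 28.92
eef_pos: [0.564, 0.2779, 0.1283]
ee_rot: [-0.058, 0.998, 0.002, -0.0]
ft_force: [1.3, 1.8, -0.3]
finger_gap: 0.0249
grip_force: 45.6
```

Call:
move_arm(rows=[[[0,-1.6,0,0,0,0,2],[-0.02,-1.6,0,0,0,0,2],[-0.02,-1.6,0,0,0,0,2],[-0.02,-1.6,0,0,0,0,2],[-0.02,-1.6,0,0,0,0,2],[-0.02,-1.6,0,0,0,0,2],[-0.02,-1.6,0,0,0,0,2],[-0.02,-1.6,0,0,0,0,2]]])

```text
time: 29.58
eef_pos: [0.5809, 0.1513, 0.1287]
ee_rot: [-0.058, 0.998, 0.002, 0.001]
ft_force: [3.0, 11.2, 0.0]
finger_gap: 0.0251
grip_force: 55.7
```

Call:
move_arm(rows=[[[0,-1.6,0,0,0,0,2],[0,-1.6,0,0,0,0,2],[0,-1.6,0,0,0,0,2],[0,-1.6,0,0,0,0,2],[0,-0.8,0,0,0,0,2],[0,0,0,0,0,0,2],[0,0,0,0,0,0,2]]])

```text
time: 30.17
eef_pos: [0.5894, 0.0782, 0.1281]
ee_rot: [-0.058, 0.998, 0.001, 0.001]
ft_force: [4.5, -4.3, 16.2]
finger_gap: 0.0253
grip_force: 44.7
```

Run:
```python
from h import *
s=observe();p=s["eef_pos"];print(s["time"],np.round(p,4),rk(p),s["finger_gap"],np.round(s["ft_force"],1))
im,d=capture("side");cv2.imwrite("pics/s6.png",cv2.convertScaleAbs(cv2.resize(im[130:280,280:430],None,fx=4,fy=4),alpha=1.6))
```

```text
30.1667 [0.5894 0.0782 0.1281] [0.0048 0.0606] 0.02530424670570488 [ 4.5 -4.3 16.2]
```

View pics/s6.png

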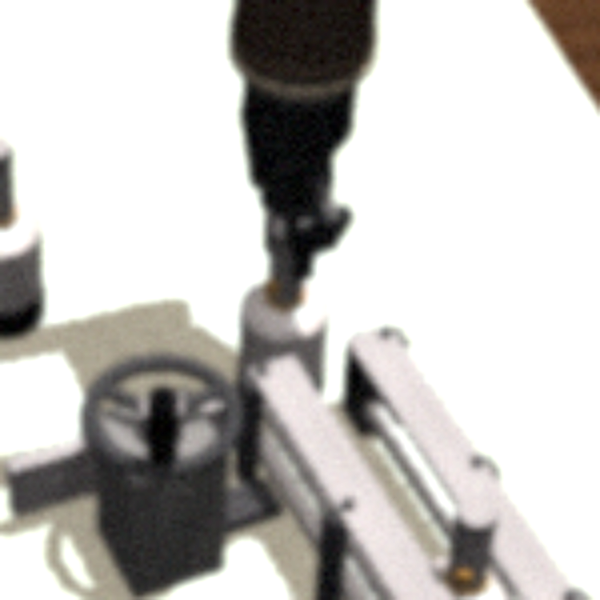

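C is upright at the mouth, about 4 mm toward +x. I'm centring it and sliding in behind A, whose valve is visible at (465,545).

Call:
move_arm(rows=[[[0.2,0,0,0,0,0,2],[0.2,0,0,0,0,0,2],[0,-0.6,0,0,0,0,2],[0,-0.6,0,0,0,0,2],[0,-0.6,0,0,0,0,2],[0,-0.6,0,0,0,0,2],[0,-0.6,0,0,0,0,2],[0,-0.6,0,0,0,0,2]]])

```text
time: 30.88
eef_pos: [0.5893, 0.0434, 0.1282]
ee_rot: [-0.058, 0.998, 0.002, 0.001]
ft_force: [1.5, 15.8, 38.3]
finger_gap: 0.0253
grip_force: 50.3
```

Call:
move_arm(rows=[[[0,-0.6,0,0,0,0,2],[0,-0.6,0,0,0,0,2],[0,-0.6,0,0,0,0,2],[0,-0.6,0,0,0,0,2],[0,-0.6,0,0,0,0,2],[0,-0.6,0,0,0,0,2],[0,-0.6,0,0,0,0,2],[0,0,0,0,0,0,2]]])

```text
time: 31.55
eef_pos: [0.5943, 0.0007, 0.1281]
ee_rot: [-0.058, 0.998, 0.001, 0.001]
ft_force: [3.9, 1.2, 19.6]
finger_gap: 0.0249
grip_force: 45.4
```

Run:
```python
from h import *
s=observe();p=s["eef_pos"];print(s["time"],np.round(p,4),rk(p),s["finger_gap"],np.round(s["ft_force"],1))
```

```text
31.55 [0.5943 0.0007 0.1281] [ 0.0003 -0.017 ] 0.024869205224174847 [ 3.9  1.2 19.6]
```

Call:
move_arm(rows=[[[0,-0.8,0,0,0,0,2],[0,-0.9,0,0,0,0,2],[0,-0.9,0,0,0,0,2],[0,-0.9,0,0,0,0,2],[0,-0.9,0,0,0,0,2],[0,-0.9,0,0,0,0,2],[0,-0.9,0,0,0,0,2],[0,-0.9,0,0,0,0,2]]])

```text
time: 32.22
eef_pos: [0.6025, -0.0689, 0.1283]
ee_rot: [-0.058, 0.998, 0.001, 0.001]
ft_force: [0.9, 24.5, 52.2]
finger_gap: 0.0249
grip_force: 58.9
```

Call:
move_arm(rows=[[[0,-0.9,0,0,0,0,2],[0,-0.9,0,0,0,0,2],[0,-0.9,0,0,0,0,2],[0,-0.9,0,0,0,0,2],[0,-0.9,0,0,0,0,2],[0,-0.9,0,0,0,0,2],[0,-0.6,0,0,0,0,2],[0,0,0,0,0,0,2]]])

```text
time: 32.88
eef_pos: [0.6095, -0.13, 0.1279]
ee_rot: [-0.058, 0.998, 0.001, 0.001]
ft_force: [2.6, 1.9, 20.6]
finger_gap: 0.0247
grip_force: 45.8
```

Run:
```python
from h import *
s=observe();p=s["eef_pos"];print(s["time"],np.round(p,4),rk(p),s["finger_gap"],np.round(s["ft_force"],1))
```

```text
32.8833 [ 0.6095 -0.13    0.1279] [-0.0006 -0.1485] 0.024672158483721156 [ 2.6  1.9 20.6]
```

Call:
move_arm(rows=[[[0,0,0,0,0,0,4.5],[0,0,0,0,0,0,4.5],[0,0,0,0,0,0,4.5],[0,0,0,0,0,0,4.5],[0,0,-2,0,0,0,4.5],[0,0,-2,0,0,0,4.5],[0,0,-3,0,0,0,4.5],[0,0,-3,0,0,0,4.5]]])

```text
time: 33.55
eef_pos: [0.6074, -0.1283, 0.2263]
ee_rot: [-0.059, 0.998, 0.001, -0.003]
ft_force: [0.7, -0.0, -0.7]
finger_gap: 0.0448
grip_force: 0.0
```

Call:
move_arm(rows=[[[0,2.6,0,0,0,0,6],[0.5,2.6,0,0,0,0,6],[1,2.6,0,0,0,0,6],[1,2.6,0,0,0,0,6],[1,2.6,0,0,0,0,6],[1,2.6,0,0,0,0,6],[1,2.6,0,0,0,0,6],[1.3,2.6,0,0,0,0,6]]])

```text
time: 34.22
eef_pos: [0.5158, 0.0711, 0.2266]
ee_rot: [-0.058, 0.998, 0.001, -0.001]
ft_force: [0.5, 0.3, 0.8]
finger_gap: 0.0599
grip_force: 0.0
```

Call:
move_arm(rows=[[[1.5,2.6,0,0,0,0,6],[1.5,2.6,0,0,0,0,6],[1.5,2.6,0,0,0,0,6],[1.5,2.6,0,0,0,0,6],[1.3,2.6,0,0,0,0,6],[1.2,2.6,0,0,0,0,6],[0,0.4,0,0,0,0,6],[0,0,0,0,0,0,6]]])

```text
time: 34.88
eef_pos: [0.4126, 0.2203, 0.2273]
ee_rot: [-0.06, 0.998, 0.001, -0.002]
ft_force: [0.4, 0.1, -0.1]
finger_gap: 0.06
grip_force: 0.0
```

Run:
```python
from h import *
v=valves("pics/t6.png");print(v,[rk(a) for a in v])
s=observe();p=s["eef_pos"];print(s["time"],np.round(p,4),rk(p))
im,d=capture("side");X=cloud("side",d)
m=((X[...,2]>.155)&(X[...,2]<.17)).astype(np.uint8);n,l,st,ce=cv2.connectedComponentsWithStats(m)
for i in range(1,n):
    if st[i,4]>15: print(st[i],np.nanmean(X[l==i],0).round(3))
D=down(TH+np.pi/2);print(plan([.4113,.2166,.1265],D,8)[0])
```

```text
[[0.6177, -0.1989, 81], [0.6092, -0.1266, 82]] [array([-0.0008, -0.2179]), array([-0.0005, -0.1451])]
34.9333 [0.4132 0.2194 0.2273] [-0.1529  0.2222]
[ 8  0 12 29 77] [-0.359  1.368  0.163]
[526   0 114 103 530] [1.641 0.563 0.162]
[126   7  52  11 190] [0.152 1.25  0.163]
[ 0 30 12 27 66] [-0.377  1.156  0.162]
[249 165   9   9  61] [0.341 0.227 0.164]
[381 234  10  11  82] [ 0.609 -0.133  0.164]
[317 240   8   6  31] [ 0.447 -0.098  0.162]
[104 253  72  30 331] [ 0.004 -0.072  0.162]
[394 254  11  11  91] [ 0.618 -0.204  0.163]
[0.03, -0.03, 1.26, 0.0, 0.0, -0.001]
```

Run:
```python
from h import *
im,d=capture("side");X=cloud("side",d);cv2.imwrite("pics/s7.png",cv2.convertScaleAbs(cv2.resize(im[120:290,210:430],None,fx=3,fy=3),alpha=1.6))
m=((X[...,2]>.155)&(X[...,2]<.17)&(X[...,0]>.2)&(X[...,0]<.7)&(abs(X[...,1])<.5)).astype(np.uint8);n,l,st,ce=cv2.connectedComponentsWithStats(m)
for i in range(1,n):
    if st[i,4]>40: print(ce[i],ray("side",ce[i],.165).round(4),rk(ray("side",ce[i],.165)))
```

```text
[253.25396825 168.6031746 ] [0.3411 0.225  0.165 ] [-0.2238  0.2365]
[385.675 238.925] [ 0.609  -0.1338  0.165 ] [-0.0015 -0.1522]
[399.04347826 258.91304348] [ 0.6172 -0.2058  0.165 ] [-0.0021 -0.2248]
```

View pics/s7.png

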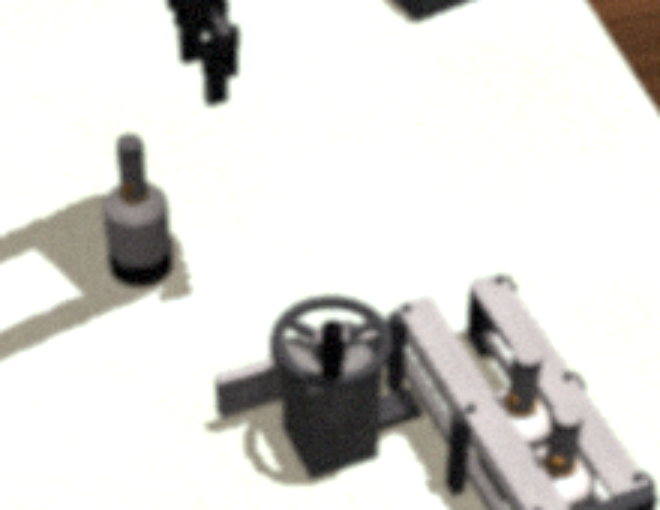

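The side view shows A and C upright in the lane. The third cylinder B has been knocked toward the robot to about (0.342, 0.232). It's close in, so I'll tilt the tool to reach it.

Run:
```python
from h import *
T=down(TH+np.pi/2-.006,.25)
P=([.337,.2315,.232],T)
show(plan(*P,8));print(plan([.337,.2315,.127],T,8,P)[0])
```

```text
[0.93, 0.27, -0.06, 0.0, 0.031, 0.0]
[0.94, 0.27, -0.03, 0.0, 0.031, 0.0]
[0.94, 0.27, 0.0, 0.0, 0.031, 0.0]
[0.94, 0.27, 0.03, 0.0, 0.031, 0.0]
[0.93, 0.27, 0.06, 0.0, 0.031, 0.0]
[0.93, 0.27, 0.09, 0.0, 0.031, 0.0]
[0.93, 0.27, 0.12, 0.0, 0.031, 0.0]
[0.93, 0.27, 0.15, 0.0, 0.031, 0.0]
[-0.32, 0.0, 1.27, 0.0, 0.0, 0.0]
```

Call:
move_arm(rows=[[[0.93,0.27,-0.06,0,0.031,0,6],[0.93,0.27,-0.03,0,0.031,0,6],[0.93,0.27,0,0,0.031,0,6],[0.93,0.27,0.03,0,0.031,0,6],[0.93,0.27,0.06,0,0.031,0,6],[0.93,0.27,0.09,0,0.031,0,6],[0.93,0.27,0.12,0,0.031,0,6],[0.93,0.27,0.15,0,0.031,0,6]]])

```text
time: 35.7
eef_pos: [0.3371, 0.2311, 0.2321]
ee_rot: [-0.057, 0.99, -0.006, -0.126]
ft_force: [-0.1, 0.0, -0.8]
finger_gap: 0.0596
grip_force: 0.0
```

Call:
move_arm(rows=[[[0,0,0,0,0,0,6],[0,0,0,0,0,0,6]]])

```text
time: 35.87
eef_pos: [0.3376, 0.2313, 0.2319]
ee_rot: [-0.058, 0.991, -0.006, -0.125]
ft_force: [-0.4, 0.0, -0.6]
finger_gap: 0.0599
grip_force: 0.0
```

Run:
```python
from h import *
s=observe();p=s["eef_pos"];print(s["time"],np.round(p,4),np.round(s["joint_pos"],2))
T=down(TH+np.pi/2-.006,.25);print(plan([.337,.2315,.127],T,8))
```

```text
35.8667 [0.3376 0.2313 0.2319] [ 0.45  0.27  1.96  0.09  1.14 -1.28]
[[-0.32, 0.0, 1.27, 0.0, 0.0, 0.0], [-0.32, 0.0, 1.27, 0.0, 0.0, 0.0], [-0.32, 0.0, 1.27, 0.0, 0.0, 0.0], [-0.32, 0.0, 1.27, 0.0, 0.0, 0.0], [-0.32, 0.0, 1.27, 0.0, 0.0, 0.0], [-0.32, 0.0, 1.27, 0.0, 0.0, 0.0], [-0.32, 0.0, 1.27, 0.0, 0.0, 0.0], [-0.32, 0.0, 1.27, 0.0, 0.0, 0.0]]
```

Call:
move_arm(rows=[[[-0.32,0,1.27,0,0,0,6],[-0.32,0,1.27,0,0,0,6],[-0.32,0,1.27,0,0,0,6],[-0.32,0,1.27,0,0,0,6],[-0.32,0,1.27,0,0,0,6],[-0.32,0,1.27,0,0,0,6],[-0.32,0,1.27,0,0,0,6],[-0.32,0,1.2,0,0,0,6]]])

```text
time: 36.53
eef_pos: [0.3374, 0.2317, 0.1274]
ee_rot: [-0.058, 0.991, -0.006, -0.124]
ft_force: [-0.4, -0.4, 0.9]
finger_gap: 0.0598
grip_force: 0.0
```

Call:
move_arm(rows=[[[0,0,0,0,0,0,6],[0,0,0,0,0,0,2],[0,0,0,0,0,0,2],[0,0,0,0,0,0,2],[0,0,0,0,0,0,2],[0,0,0,0,0,0,2],[0,0,0,0,0,0,2],[0,0,0,0,0,0,2]]])

```text
time: 37.2
eef_pos: [0.3372, 0.2324, 0.1288]
ee_rot: [-0.058, 0.991, -0.006, -0.124]
ft_force: [0.8, 0.4, 7.1]
finger_gap: 0.0249
grip_force: 39.5
```

Run:
```python
from h import *
s=observe();p=np.array(s["eef_pos"]);R=Ro.from_quat(s["ee_rot"]);G=p-.019*R.as_matrix()[:,2]
print(s["time"],np.round(p,4),rk(p),G.round(4),rk(G),s["finger_gap"],np.round(s["ft_force"],1))
t=np.r_[w(0.001,.09),G[2]]-G;print(R.inv().apply(t)*100)
im,d=capture("side");X=cloud("side",d);im=cv2.convertScaleAbs(cv2.resize(im[120:290,210:430],None,fx=3,fy=3),alpha=1.6);cv2.imwrite("pics/s8.png",im)
```

```text
37.2 [0.3372 0.2324 0.1288] [-0.2267  0.2443] [0.3419 0.2329 0.1472] [-0.222   0.2443] 0.02486796515812973 [0.8 0.4 7.1]
[-21.67801732 -15.31387482  -5.56046871]
```

View pics/s8.png

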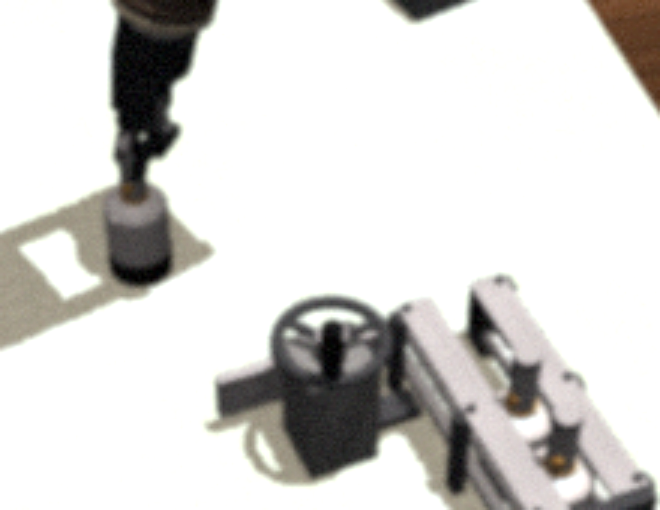

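B is gripped upright. I'm lifting it 5 mm to avoid lean from foot drag, then carrying it to just before the mouth.

Call:
move_arm(rows=[[[0.06,0,-0.24,0,0,0,2],[0.06,0,-0.24,0,0,0,2],[-0.6,-0.4,-0.16,0,0,0,2],[-1.2,-0.85,-0.31,0,0,0,2],[-1.2,-0.85,-0.31,0,0,0,2],[-1.2,-0.85,-0.31,0,0,0,2],[-1.2,-0.85,-0.31,0,0,0,2],[-1.2,-0.85,-0.31,0,0,0,2]]], grip_force=60)

```text
time: 37.92
eef_pos: [0.4115, 0.1927, 0.1329]
ee_rot: [-0.058, 0.99, -0.006, -0.125]
ft_force: [0.2, -0.1, -5.8]
finger_gap: 0.0243
grip_force: 59.4
```

Call:
move_arm(rows=[[[-1.2,-0.85,-0.31,0,0,0,2],[-1.2,-0.85,-0.31,0,0,0,2],[-1.2,-0.85,-0.31,0,0,0,2],[-1.2,-0.85,-0.31,0,0,0,2],[-1.2,-0.85,-0.31,0,0,0,2],[-1.2,-0.85,-0.31,0,0,0,2],[-1.2,-0.85,-0.31,0,0,0,2],[-1.2,-0.85,-0.31,0,0,0,2]]])

```text
time: 38.58
eef_pos: [0.5174, 0.1371, 0.1331]
ee_rot: [-0.058, 0.99, -0.006, -0.125]
ft_force: [0.3, -0.5, -5.4]
finger_gap: 0.0248
grip_force: 59.4
```

Call:
move_arm(rows=[[[-1.2,-0.85,-0.31,0,0,0,2],[-1.2,-0.85,-0.31,0,0,0,2],[-1.2,-0.85,-0.31,0,0,0,2],[-1.2,-0.85,-0.31,0,0,0,2],[-0.6,-0.4,-0.16,0,0,0,2],[0,0,0,0,0,0,2],[0,0,0,0,0,0,2],[0,0,0,0,0,0,2]]])

```text
time: 39.25
eef_pos: [0.5752, 0.1069, 0.133]
ee_rot: [-0.058, 0.99, -0.006, -0.125]
ft_force: [0.2, -0.3, -7.5]
finger_gap: 0.0247
grip_force: 59.4
```

Run:
```python
from h import *
s=observe();p=np.array(s["eef_pos"]);R=Ro.from_quat(s["ee_rot"]);G=p-.019*R.as_matrix()[:,2]
print(s["time"],np.round(p,4),G.round(4),rk(G),s["finger_gap"],np.round(s["ft_force"],1))
v=valves();print(v,[rk(a) for a in v])
im,d=capture("side");X=cloud("side",d);im=cv2.convertScaleAbs(cv2.resize(im[130:280,280:430],None,fx=4,fy=4),alpha=1.6);cv2.imwrite("pics/s9.png",im)
```

```text
39.25 [0.5752 0.1069 0.133 ] [0.5799 0.1074 0.1514] [-0.001   0.0907] 0.024667410995623747 [ 0.2 -0.3 -7.5]
[[0.618, -0.1991, 79], [0.6095, -0.127, 79]] [array([-0.0006, -0.2182]), array([-0.0002, -0.1456])]
```

View pics/s9.png

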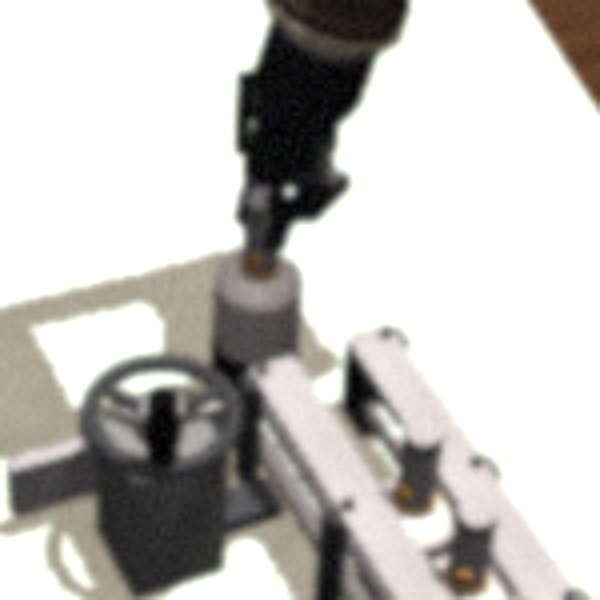

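B hangs upright. I'm lowering it onto the bench and sliding it in to about y = -74 mm.

Call:
move_arm(rows=[[[-0.1,0,0.2,0,0,0,2],[-0.1,0,0.2,0,0,0,2],[0,0,0,0,0,0,2],[0,-0.6,0,0,0,0,2],[0,-0.8,0,0,0,0,2],[0,-0.8,0,0,0,0,2],[0,-0.8,0,0,0,0,2],[0,-0.6,0,0,0,0,2]]])

```text
time: 40.02
eef_pos: [0.5814, 0.07, 0.1291]
ee_rot: [-0.058, 0.99, -0.006, -0.125]
ft_force: [-2.3, 10.9, 11.5]
finger_gap: 0.0248
grip_force: 62.3
```

Call:
move_arm(rows=[[[0,-0.6,0,0,0,0,2],[0,-0.6,0,0,0,0,2],[0,-0.6,0,0,0,0,2],[0,-0.6,0,0,0,0,2],[0,-0.6,0,0,0,0,2],[0,-0.6,0,0,0,0,2],[0,-0.6,0,0,0,0,2],[0,0,0,0,0,0,2]]])

```text
time: 40.68
eef_pos: [0.5864, 0.0278, 0.1288]
ee_rot: [-0.058, 0.99, -0.006, -0.125]
ft_force: [-0.0, 0.1, 7.1]
finger_gap: 0.0247
grip_force: 61.6
```

Run:
```python
from h import *
s=observe();p=np.array(s["eef_pos"]);R=Ro.from_quat(s["ee_rot"]);G=p-.019*R.as_matrix()[:,2]
print(s["time"],np.round(p,4),G.round(4),rk(G),s["finger_gap"],np.round(s["ft_force"],1))
```

```text
40.6833 [0.5864 0.0278 0.1288] [0.591  0.0284 0.1472] [0.0004 0.0109] 0.024697967228265783 [-0.   0.1  7.1]
```

Call:
move_arm(rows=[[[0,-0.6,0,0,0,0,2],[0,-0.8,0,0,0,0,2],[0,-0.8,0,0,0,0,2],[0,-0.8,0,0,0,0,2],[0,-0.8,0,0,0,0,2],[0,-0.8,0,0,0,0,2],[0,-0.8,0,0,0,0,2],[0,-0.8,0,0,0,0,2]]])

```text
time: 41.35
eef_pos: [0.5935, -0.0325, 0.1291]
ee_rot: [-0.058, 0.99, -0.006, -0.125]
ft_force: [0.8, -0.5, -5.0]
finger_gap: 0.0247
grip_force: 60.7
```

Call:
move_arm(rows=[[[0,-0.8,0,0,0,0,2],[0,-0.8,0,0,0,0,2],[0,-0.6,0,0,0,0,2],[0,0,0,0,0,0,2],[0,0,0,0,0,0,4.5],[0,0,0,0,0,0,4.5],[0,0,0,0,0,0,4.5],[0,0,0,0,0,0,4.5]]])

```text
time: 42.02
eef_pos: [0.5957, -0.0543, 0.1281]
ee_rot: [-0.058, 0.99, -0.006, -0.125]
ft_force: [0.2, -0.3, 1.0]
finger_gap: 0.0451
grip_force: 0.0
```

Run:
```python
from h import *
s=observe();p=np.array(s["eef_pos"]);R=Ro.from_quat(s["ee_rot"]);G=p-.019*R.as_matrix()[:,2]
print(s["time"],np.round(p,4),G.round(4),rk(G),s["finger_gap"],np.round(s["ft_force"],1))
```

```text
42.0167 [ 0.5957 -0.0543  0.1281] [ 0.6004 -0.0538  0.1465] [-0.0004 -0.0718] 0.04507426928911099 [ 0.2 -0.3  1. ]
```

Call:
move_arm(rows=[[[0.5,0,-2,0,0,0,4.5],[0.6,0,-2.4,0,0,0,4.5],[0.6,0,-2.4,0,0,0,4.5],[0.6,0,-2.4,0,0,0,5],[0.5,3,-1,0,0,0,5],[0.5,3,0,0,0,0,5],[0.5,3,0,0,0,0,5],[0.5,3,0,0,0,0,5]]])

```text
time: 42.68
eef_pos: [0.5652, 0.0639, 0.2384]
ee_rot: [-0.058, 0.99, -0.006, -0.125]
ft_force: [0.7, -0.5, -0.9]
finger_gap: 0.0501
grip_force: 0.0
```

Call:
move_arm(rows=[[[1,3,0.2,0,0,0,5],[1,3,0.2,0,0,0,5],[0,3,0,0,0,0,5],[0,2,0,0,0,0,5],[0,0,0,0,0,0,5],[0,0,0,0,0,0,5]]])

```text
time: 43.18
eef_pos: [0.5323, 0.1706, 0.2394]
ee_rot: [-0.059, 0.99, -0.006, -0.125]
ft_force: [0.1, -0.8, 1.0]
finger_gap: 0.0497
grip_force: 0.0
```

Run:
```python
from h import *
im,d=capture("top");X=cloud("top",d)
v=valves();print(v,[rk(a) for a in v])
m=((X[...,2]>.185)&(X[...,2]<.222)&(abs(X[...,0]-.46)<.08)&(abs(X[...,1]+.046)<.08)).astype(np.uint8)
n,l,st,ce=cv2.connectedComponentsWithStats(m)
for i in range(1,n):
    if st[i,4]>10:print("crank",st[i,4],ray("top",ce[i],.206).round(4))
im,d=capture("side");X=cloud("side",d);m=((X[...,2]>.155)&(X[...,2]<.17)&(X[...,0]>.2)&(X[...,0]<.7)&(abs(X[...,1])<.5)).astype(np.uint8);n,l,st,ce=cv2.connectedComponentsWithStats(m)
for i in range(1,n):
    if st[i,4]>40: print("side",rk(ray("side",ce[i],.165)))
s=observe();p=s["eef_pos"];print(s["time"],np.round(p,4),rk(p))
q=np.array([.4477,-.0903]);T=down(np.pi/2,.2)
show(plan([q[0]-.0038,q[1],.25],T,12))
```

```text
[[0.6176, -0.199, 81], [0.6094, -0.1269, 80], [0.5989, -0.053, 79]] [array([-0.0009, -0.218 ]), array([-0.0003, -0.1454]), array([-0.0017, -0.0708])]
crank 51 [ 0.4472 -0.0886  0.206 ]
side [-0.0032 -0.0779]
side [-0.0018 -0.1525]
side [-0.0025 -0.2249]
43.3333 [0.5327 0.169  0.2394] [-0.0404  0.1576]
[0.98, -2.06, 0.16, -0.002, -0.004, 0.01]
[0.96, -2.07, 0.15, -0.002, -0.004, 0.01]
[0.94, -2.08, 0.14, -0.002, -0.004, 0.01]
[0.92, -2.09, 0.13, -0.002, -0.004, 0.01]
[0.9, -2.1, 0.12, -0.002, -0.004, 0.01]
[0.88, -2.11, 0.11, -0.002, -0.004, 0.01]
[0.86, -2.11, 0.11, -0.002, -0.004, 0.01]
[0.84, -2.12, 0.1, -0.002, -0.004, 0.01]
[0.82, -2.13, 0.09, -0.002, -0.004, 0.01]
[0.8, -2.14, 0.08, -0.002, -0.004, 0.01]
[0.78, -2.15, 0.08, -0.002, -0.004, 0.01]
[0.76, -2.15, 0.07, -0.002, -0.004, 0.01]
```

All three are inside the lane within a few mm of the middle. Going back to the crank.

Call:
move_arm(rows=[[[0.98,-2.06,0.1,-0.002,-0.004,0.01,6],[0.96,-2.06,0.1,-0.002,-0.004,0.01,6],[0.94,-2.08,0.1,-0.002,-0.004,0.01,6],[0.92,-2.09,0.1,-0.002,-0.004,0.01,6],[0.9,-2.1,0.1,-0.002,-0.004,0.01,6],[0.88,-2.1,0.1,-0.002,-0.004,0.01,6],[0.86,-2.1,0.1,-0.002,-0.004,0.01,6],[0.84,-2.1,0.1,-0.002,-0.004,0.01,6]]])

```text
time: 44.0
eef_pos: [0.4732, -0.0045, 0.2488]
ee_rot: [-0.017, 0.994, -0.002, -0.109]
ft_force: [-0.3, -0.0, -0.3]
finger_gap: 0.0599
grip_force: 0.0
```

Call:
move_arm(rows=[[[0.82,-2.1,0.1,-0.002,-0.004,0.01,6],[0.8,-2.1,0.1,-0.002,-0.004,0.01,6],[0.78,-2.1,0.1,-0.002,-0.004,0.01,6],[0.76,-2.1,0.1,-0.002,-0.004,0.01,6],[0,0,0,0,0,0,6],[0,0,0,0,0,0,6]]])

```text
time: 44.5
eef_pos: [0.4433, -0.0886, 0.2517]
ee_rot: [0.004, 0.995, -0.0, -0.101]
ft_force: [0.5, 0.3, 0.3]
finger_gap: 0.0601
grip_force: 0.0
```

Run:
```python
from h import *
s=observe();p=s["eef_pos"];print(s["time"],np.round(p,4))
T=down(np.pi/2,.2);print(plan([.4438,-.0895,.1665],T,8)[0])
```

```text
44.5 [ 0.4433 -0.0886  0.2517]
[-0.22, -0.01, 1.04, 0.0, 0.0, -0.001]
```

Call:
move_arm(rows=[[[-0.22,0,1.04,0,0,0,6],[-0.22,0,1.04,0,0,0,6],[-0.22,0,1.04,0,0,0,6],[-0.22,0,1.04,0,0,0,6],[-0.22,0,1.04,0,0,0,6],[-0.22,0,1.04,0,0,0,6],[-0.22,0,1.04,0,0,0,6],[-0.22,0,1.04,0,0,0,6]]])

```text
time: 45.17
eef_pos: [0.4441, -0.0871, 0.1653]
ee_rot: [0.003, 0.995, -0.0, -0.101]
ft_force: [-0.3, 0.3, 0.2]
finger_gap: 0.0602
grip_force: 0.0
```

Call:
move_arm(rows=[[[0,0,0,0,0,0,6],[0,0,0,0,0,0,1.5],[0,0,0,0,0,0,1.5],[0,0,0,0,0,0,1.5],[0,0,0,0,0,0,1.5],[0,0,0,0,0,0,1.5],[0,0,0,0,0,0,1.5],[0,0,0,0,0,0,1.5]]], grip_force=40)

```text
time: 45.83
eef_pos: [0.4443, -0.0891, 0.1674]
ee_rot: [0.002, 0.995, -0.002, -0.101]
ft_force: [-4.6, -17.7, 6.9]
finger_gap: 0.0188
grip_force: 39.1
```

Run:
```python
from h import *
s=observe();p=np.array(s["eef_pos"]);print(s["time"],p.round(4),s["finger_gap"],s["grip_force"],np.round(s["ft_force"],1))
R=Ro.from_quat(s["ee_rot"]);G=p-.019*R.as_matrix()[:,2];C=np.array([.4595,-.046]);g=G[:2]-C
a0=np.arctan2(g[1],g[0]);print("grip",G.round(4),np.hypot(*g),np.degrees(a0))
T=down(np.pi/2,.2)
P=[np.array([.045*np.cos(a0-k*np.pi/12),.045*np.sin(a0-k*np.pi/12),0]) for k in range(25)]
for k in range(24):print(np.round(T.inv().apply(P[k+1]-P[k])*100,2).tolist())
```

```text
45.8333 [ 0.4443 -0.0891  0.1674] 0.01882136128760061 39.131362438201904 [ -4.6 -17.7   6.9]
grip [ 0.4481 -0.089   0.1861] 0.04453514171332369 -104.84086804110382
[1.06, 0.45, 0.22]
[0.92, 0.71, 0.19]
[0.7, 0.93, 0.14]
[0.44, 1.08, 0.09]
[0.15, 1.16, 0.03]
[-0.15, 1.17, -0.03]
[-0.44, 1.09, -0.09]
[-0.7, 0.93, -0.14]
[-0.91, 0.72, -0.18]
[-1.06, 0.45, -0.22]
[-1.14, 0.16, -0.23]
[-1.14, -0.15, -0.23]
[-1.06, -0.45, -0.22]
[-0.92, -0.71, -0.19]
[-0.7, -0.93, -0.14]
[-0.44, -1.08, -0.09]
[-0.15, -1.16, -0.03]
[0.15, -1.17, 0.03]
[0.44, -1.09, 0.09]
[0.7, -0.93, 0.14]
[0.91, -0.72, 0.18]
[1.06, -0.45, 0.22]
[1.14, -0.16, 0.23]
[1.14, 0.15, 0.23]
```

Winding shut: clockwise, 3 turns plus about 62°.

Call:
move_arm(rows=[[[1.06,0.35,0.22,0,0,0,1.5],[0.92,0.71,0.19,0,0,0,1.5],[0.7,0.93,0.14,0,0,0,1.5],[0.44,1.08,0.09,0,0,0,1.5],[0.15,1.16,0.03,0,0,0,1.5],[-0.15,1.17,-0.03,0,0,0,1.5],[-0.44,1.09,-0.09,0,0,0,1.5],[-0.7,0.93,-0.14,0,0,0,1.5]]])

```text
time: 46.5
eef_pos: [0.4279, -0.0137, 0.1675]
ee_rot: [0.002, 0.995, -0.002, -0.097]
ft_force: [14.7, -21.6, -3.0]
finger_gap: 0.0192
grip_force: 40.0
```

Call:
move_arm(rows=[[[-0.91,0.72,-0.18,0,0,0,1.5],[-1.06,0.45,-0.22,0,0,0,1.5],[-1.14,0.16,-0.23,0,0,0,1.5],[-1.14,-0.15,-0.23,0,0,0,1.5],[-1.06,-0.45,-0.22,0,0,0,1.5],[-0.92,-0.71,-0.19,0,0,0,1.5],[-0.7,-0.93,-0.14,0,0,0,1.5],[-0.44,-1.08,-0.09,0,0,0,1.5]]])

```text
time: 47.17
eef_pos: [0.5017, -0.0329, 0.1675]
ee_rot: [0.003, 0.995, 0.0, -0.099]
ft_force: [4.1, 4.9, 5.9]
finger_gap: 0.0189
grip_force: 40.9
```

Call:
move_arm(rows=[[[-0.15,-1.16,-0.03,0,0,0,1.5],[0.15,-1.17,0.03,0,0,0,1.5],[0.44,-1.09,0.09,0,0,0,1.5],[0.7,-0.93,0.14,0,0,0,1.5],[0.91,-0.72,0.18,0,0,0,1.5],[1.06,-0.45,0.22,0,0,0,1.5],[1.14,-0.16,0.23,0,0,0,1.5],[1.14,0.15,0.23,0,0,0,1.5]]])

```text
time: 47.83
eef_pos: [0.4454, -0.09, 0.1675]
ee_rot: [0.003, 0.995, -0.001, -0.099]
ft_force: [3.7, -2.1, 3.2]
finger_gap: 0.0192
grip_force: 40.5
```

```bash
cat > c.py <<'E'
from h import *
s=observe();p=np.array(s["eef_pos"])
R=Ro.from_quat(s["ee_rot"]);G=p-.019*R.as_matrix()[:,2];g=G[:2]-[.4595,-.046];print(s["time"],G.round(4),np.hypot(*g),"ang",np.degrees(np.arctan2(g[1],g[0])),"q mod",(np.degrees(np.arctan2(g[1],g[0]))-7+180)%360,s["finger_gap"],np.round(s["ft_force"],1))
E
python3 c.py
```

```text
47.8333 [ 0.4492 -0.09    0.1861] 0.045151052200954445 ang -103.19533594423898 q mod 69.80466405576102 0.019189318564758837 [ 3.7 -2.1  3.2]
```

Call:
move_arm(rows=[[[1.06,0.45,0.22,0,0,0,1.5],[0.92,0.71,0.19,0,0,0,1.5],[0.7,0.93,0.14,0,0,0,1.5],[0.44,1.08,0.09,0,0,0,1.5],[0.15,1.16,0.03,0,0,0,1.5],[-0.15,1.17,-0.03,0,0,0,1.5],[-0.44,1.09,-0.09,0,0,0,1.5],[-0.7,0.93,-0.14,0,0,0,1.5]]])

```text
time: 48.5
eef_pos: [0.4278, -0.0137, 0.1675]
ee_rot: [0.002, 0.995, -0.002, -0.097]
ft_force: [15.5, -21.8, -2.7]
finger_gap: 0.0188
grip_force: 40.8
```

Call:
move_arm(rows=[[[-0.91,0.72,-0.18,0,0,0,1.5],[-1.06,0.45,-0.22,0,0,0,1.5],[-1.14,0.16,-0.23,0,0,0,1.5],[-1.14,-0.15,-0.23,0,0,0,1.5],[-1.06,-0.45,-0.22,0,0,0,1.5],[-0.92,-0.71,-0.19,0,0,0,1.5],[-0.7,-0.93,-0.14,0,0,0,1.5],[-0.44,-1.08,-0.09,0,0,0,1.5]]])

```text
time: 49.17
eef_pos: [0.5017, -0.0329, 0.1675]
ee_rot: [0.003, 0.995, 0.0, -0.099]
ft_force: [4.3, 5.4, 5.6]
finger_gap: 0.0187
grip_force: 41.6
```

Call:
move_arm(rows=[[[-0.15,-1.16,-0.03,0,0,0,1.5],[0.15,-1.17,0.03,0,0,0,1.5],[0.44,-1.09,0.09,0,0,0,1.5],[0.7,-0.93,0.14,0,0,0,1.5],[0.91,-0.72,0.18,0,0,0,1.5],[1.06,-0.45,0.22,0,0,0,1.5],[1.14,-0.16,0.23,0,0,0,1.5],[1.14,0.15,0.23,0,0,0,1.5]]])

```text
time: 49.83
eef_pos: [0.4455, -0.09, 0.1675]
ee_rot: [0.003, 0.995, -0.001, -0.099]
ft_force: [3.2, -1.8, 3.8]
finger_gap: 0.019
grip_force: 41.1
```

Call:
move_arm(rows=[[[1.06,0.45,0.22,0,0,0,1.5],[0.92,0.71,0.19,0,0,0,1.5],[0.7,0.93,0.14,0,0,0,1.5],[0.44,1.08,0.09,0,0,0,1.5],[0.15,1.16,0.03,0,0,0,1.5],[-0.15,1.17,-0.03,0,0,0,1.5],[-0.44,1.09,-0.09,0,0,0,1.5],[-0.7,0.93,-0.14,0,0,0,1.5]]])

```text
time: 50.5
eef_pos: [0.4278, -0.0137, 0.1675]
ee_rot: [0.002, 0.995, -0.002, -0.097]
ft_force: [14.8, -22.2, -2.4]
finger_gap: 0.0191
grip_force: 41.2
```

Call:
move_arm(rows=[[[-0.91,0.72,-0.18,0,0,0,1.5],[-1.06,0.45,-0.22,0,0,0,1.5],[-1.14,0.16,-0.23,0,0,0,1.5],[-1.14,-0.15,-0.23,0,0,0,1.5],[-1.06,-0.45,-0.22,0,0,0,1.5],[-0.92,-0.71,-0.19,0,0,0,1.5],[-0.7,-0.93,-0.14,0,0,0,1.5],[-0.44,-1.08,-0.09,0,0,0,1.5]]])

```text
time: 51.17
eef_pos: [0.5017, -0.0329, 0.1675]
ee_rot: [0.003, 0.995, 0.0, -0.099]
ft_force: [3.6, 5.4, 6.3]
finger_gap: 0.019
grip_force: 41.9
```

Call:
move_arm(rows=[[[-0.15,-1.16,-0.03,0,0,0,1.5],[0.15,-1.17,0.03,0,0,0,1.5],[0.44,-1.09,0.09,0,0,0,1.5],[0.7,-0.93,0.14,0,0,0,1.5],[0.91,-0.72,0.18,0,0,0,1.5],[1.06,-0.45,0.22,0,0,0,1.5],[1.14,-0.16,0.23,0,0,0,1.5],[1.14,0.15,0.23,0,0,0,1.5]]])

```text
time: 51.83
eef_pos: [0.4454, -0.09, 0.1675]
ee_rot: [0.003, 0.995, -0.001, -0.099]
ft_force: [4.4, -1.6, 3.0]
finger_gap: 0.0189
grip_force: 41.5
```

Call:
move_arm(rows=[[[0.53,0.22,0.11,0,0,0,1.5],[0.53,0.22,0.11,0,0,0,1.5],[0.46,0.35,0.1,0,0,0,1.5],[0.46,0.35,0.09,0,0,0,1.5],[0.35,0.46,0.07,0,0,0,1.5],[0.35,0.46,0.07,0,0,0,1.5],[0,0,0,0,0,0,1.5]]])

```text
time: 52.42
eef_pos: [0.4184, -0.0668, 0.1675]
ee_rot: [0.003, 0.995, -0.0, -0.099]
ft_force: [4.9, 3.7, 4.0]
finger_gap: 0.0187
grip_force: 41.7
```

```bash
python3 c.py
```

```text
52.4167 [ 0.4221 -0.0668  0.1861] 0.04275857413658472 ang -150.93956638024 q mod 22.060433619760005 0.01870705619968917 [4.9 3.7 4. ]
```

Call:
move_arm(rows=[[[0.1,0.28,0.02,0,0,0,1.5],[0.1,0.28,0.02,0,0,0,1.5],[0.1,0.28,0.02,0,0,0,1.5],[0,0,0,0,0,0,1.5]]])

```text
time: 52.75
eef_pos: [0.4154, -0.0587, 0.1674]
ee_rot: [0.003, 0.995, -0.0, -0.099]
ft_force: [5.1, 3.1, 8.0]
finger_gap: 0.019
grip_force: 42.1
```

Call:
move_arm(rows=[[[0.05,0.28,0.01,0,0,0,1.5],[0,0.14,0,0,0,0,1.5],[0,0.14,0,0,0,0,1.5],[0,0,0,0,0,0,1.5]]])

```text
time: 53.08
eef_pos: [0.4144, -0.0534, 0.1674]
ee_rot: [0.003, 0.995, -0.0, -0.1]
ft_force: [2.0, 1.0, 11.1]
finger_gap: 0.0188
grip_force: 42.3
```

```bash
python3 c.py
```

```text
53.0833 [ 0.4182 -0.0534  0.186 ] 0.04193435466998822 ang -169.88815506035115 q mod 3.1118449396488472 0.018771531908618105 [ 2.   1.  11.1]
```

Call:
move_arm(rows=[[[0,0.15,0,0,0,0,1.5],[0,0.15,0,0,0,0,1.5],[0,0,0,0,0,0,1.5]]])

```text
time: 53.33
eef_pos: [0.4144, -0.0521, 0.1674]
ee_rot: [0.002, 0.995, -0.002, -0.1]
ft_force: [0.4, -19.1, 8.9]
finger_gap: 0.0192
grip_force: 42.6
```

Call:
move_arm(rows=[[[0,0,0,0,0,0,5],[0,0,0,0,0,0,5],[0,0,0,0,0,0,5],[0,0,0,0,0,0,5],[0.4,0,-2,0,0,0,5],[0.4,0,-2,0,0,0,5],[0.4,0,-2,0,0,0,5],[0.4,0,-2,0,0,0,5]]])

```text
time: 54.0
eef_pos: [0.4136, -0.0502, 0.249]
ee_rot: [0.003, 0.995, -0.0, -0.101]
ft_force: [-0.6, -0.5, 0.0]
finger_gap: 0.0498
grip_force: 0.0
```

Call:
move_arm(rows=[[[0,2.5,0,0,0,0,5],[0,2.5,0,0,0,0,5],[0,3,0,0,0,0,5],[-1,3,0,0,0,0,5],[-1,3,0,0,0,0,5],[-1,3,0,0,0,0,5],[-1,3,0,0,0,0,5],[0,0,0,0,0,0,5]]])

```text
time: 54.67
eef_pos: [0.4554, 0.1537, 0.2394]
ee_rot: [0.002, 0.995, 0.0, -0.101]
ft_force: [-1.6, 0.2, -0.5]
finger_gap: 0.05
grip_force: 0.0
```

Run:
```python
from h import *
v=valves("pics/t9.png");print(v,[rk(a) for a in v])
im=cv2.imread("pics/t9.png");cv2.imwrite("pics/t9c.png",cv2.convertScaleAbs(cv2.resize(im[150:320,200:460],None,fx=3,fy=3),alpha=1.5))
s=observe();print(s["time"],s["eef_pos"],np.round(s["ft_force"],1))
```

```text
[[0.6175, -0.1988, 81], [0.6095, -0.1268, 79], [0.5989, -0.053, 79]] [array([-0.001 , -0.2178]), array([-0.0002, -0.1454]), array([-0.0017, -0.0708])]
54.7167 [0.45444191 0.15163896 0.23937042] [-0.8 -0.6 -1. ]
```

View pics/t9c.png

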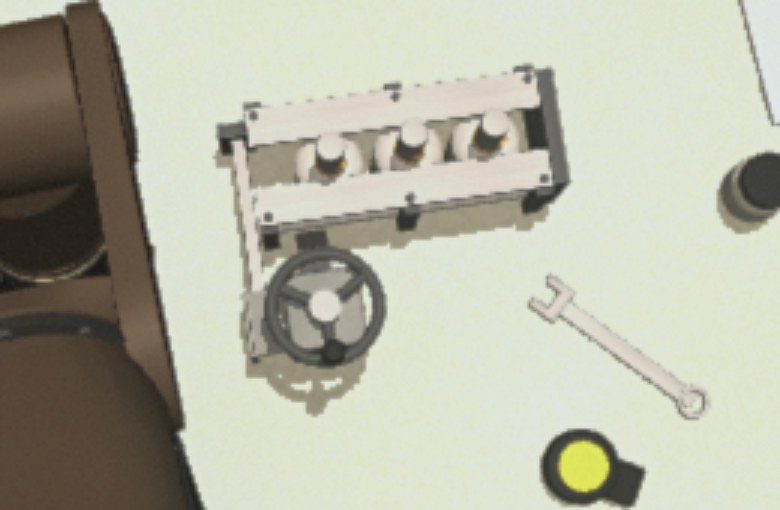

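The gate is on the stop block (nose at about (235,135)). The three valves stand in the slot at (330,145), (412,132) and (492,124), and the bystanders are untouched. Handing in.

```bash
python3 -c "
from bench import *
print(finish_job())"
```

```text
the job is handed in; nothing more can be done
None
```

I handed the job in with all three cylinders standing in the lane, the gate wound shut against its stop, the crank released, and the wrench, jar and mouthpiece not touched; the hand-in returned no verdict.

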